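# Set up a stack for the band saw and set the guard to it

### The job

Get the bench band saw ready for sawing all the wooden blanks in one stack: clear the sanding block off the saw's bed into the tray, stack every blank on the bed, each flush with the edges of the bed, and lay the metal pattern plate flush on top. Raise the saw's guard by its handle until its pawl catches in the lowest notch at which the guard's lower edge clears the finished stack, and leave it hanging there by the pawl. Leave the jar, cup, tape roll and burr block alone.

Things in the scene. Friction and masses are not known exactly. Their poses are not given: they have to be found in the camera images.
- bed (a point): centre of the top face of the saw's bed, a fixed aluminium block 110 x 56 mm in plan (the same as the blanks), its top 20 mm above the table and 10 mm above the saw's grey base plate, which reaches 47 mm beyond the bed's long sides. x points along the bed's length, from the bed to the guard (away from the robot); z up. The saw stands in a different place and heading each time but does not move.
- guard (a joint): height of the guard slider (m), 0 in the lowest notch, grows upward. Notches every 22 mm: 0, 0.022, 0.044, 0.066, 0.088; stop at 0.1. It starts in the lowest notch. The spring pawl clicks in by itself once the guard has been lifted 1 to 2 mm past a notch, and the guard, let go, sinks back onto the last notch passed. Lifting takes about 4 to 8 N. The pawl cannot be released: a guard lifted past its notch into a higher one cannot be lowered again.
- guard_edge (a point): middle of the lower edge of the guard, a clear shield in a steel frame 130 mm wide, upright across the bed's direction 170 mm beyond the bed's centre; 62 mm above the table in the lowest notch. In the right notch it is about 8 mm above the top of the pattern plate. Moves with the guard.
- guard_handle (a point): centre of the guard's black handle, a bar 70 mm long across the bed's direction, 22 mm thick along it, 24 mm high, on a stem above the guard, 145 mm above the guard's lower edge. It is the highest part of the saw, 37 mm above the top of the saw's frame (170 mm) in the lowest notch. Moves with the guard; x and z as for the bed.
- blank0: plain pale wooden blank, 110 x 56 x 22 mm (x, y, z), about 0.1 kg; origin at its centre, x along its length. At the start flat on the table. Two to four blanks (all alike) are present; an absent one has no pose (None).
- blank1: plain pale wooden blank, 110 x 56 x 22 mm (x, y, z), about 0.1 kg; origin at its centre, x along its length. At the start flat on the table. Two to four blanks (all alike) are present; an absent one has no pose (None).
- blank2: plain pale wooden blank, 110 x 56 x 22 mm (x, y, z), about 0.1 kg; origin at its centre, x along its length. At the start flat on the table. Two to four blanks (all alike) are present; an absent one has no pose (None).
- blank3: plain pale wooden blank, 110 x 56 x 22 mm (x, y, z), about 0.1 kg; origin at its centre, x along its length. At the start flat on the table. Two to four blanks (all alike) are present; an absent one has no pose (None).
- pattern: aluminium pattern plate with two 30 mm round holes through it, 110 x 56 x 12 mm (x, y, z), 0.12 kg; origin at its centre, x along its length, holes 30 mm either side of the centre. At the start flat on the table.
- sanding_block: cork sanding block, 45 x 75 x 23 mm (x, y, z), 0.06 kg; origin at the centre of its underside, y along its length. It starts lying on the saw's bed.
- tray_in (a point): centre of the inner floor (5 mm above the table) of an open grey tray, 130 x 160 mm outside (x, y), walls 5 mm thick and 35 mm high. It stands loose on the table (0.5 kg) to the right of the saw.
- jar: white jar with a grey lid, 72 mm wide, 102 mm tall, origin at the centre of its underside; to be left alone
- burr_block: wooden block with six burrs standing in it, 44 x 100 x 79 mm, origin at the centre of its underside; to be left alone
- tape: roll of masking tape lying flat, 98 mm across, 25 mm high, origin at the centre of its underside; to be left alone
- flask: dark shallow cup on a wooden foot, 99 mm wide, 48 mm high, origin at the centre of its underside; to be left alone

How it is judged:
By the outcome, as a careful person would: the job done as asked, in the order asked, and still so for the second after the job is handed in, with the robot touching nothing.
Of blank0, blank1, blank2, blank3 only 2 to 4 are there at a start; the rules pass over those that are not, and their reading is None.
At some moment in a run one of tray, sanding_block may be knocked a few centimetres aside while the robot is not near it.
Once in a run the grip may slacken for a moment while it holds something.
It also fails if it takes over 210 s, if anything falls off the work surface, if the arm or the gripper's body presses on something with over 40 N, if the wrist force passes 120 N, or if a joint passes its speed limit or range.

### The arm

A 7-joint arm with a two-finger parallel gripper is mounted at the origin on a cart in front of the work surface, level with it; the furniture and walls round the work are solid. World frame = base frame: x ahead of the robot, y to its left, z up, the work surface at z = 0. Lengths are in m, angles in rad, forces in N, time in s.
With the tool pointing down it reaches from about 0.425 to 0.925 m from the base axis. Payload 6.8 kg.
Tool frame: the origin (TCP) lies midway between the tips of the shut fingers; the grasp point (between the pads) lies 19 mm behind it; z points along the fingers, y is the line along which they close (so a half turn about z gives the same grasp; the last joint's range is limited). The gripper opens to 85 mm and grips with 20 to 120 N. Pads are 22 mm wide; open, the fingers measure 114 mm over their backs; the gripper's body (76 mm by 85 mm) begins 54 mm behind the grasp point. The pads swing forward as they close: fully open they stand 13 mm farther back than shut.
Start: joints at [-1.231, 0.477, 0.022, 1.555, -0.011, 1.109, -0.083], TCP at [0.292, 0.608, 0.231] pointing down, gripper open.
Joint ranges: [-2.96, 2.96], [-0.34, 2.1], [-1.41, 1.46], [0.24, 2.44], [-1.37, 4.51], [0.17, 1.92], [-2.96, 2.96]. Speed limits (rad/s): [2.39, 2.39, 3.14, 3.14, 3.14, 3.14, 3.14].

### API

Orientations are given as a rotation vector (axis times angle).
In Python, from bench import r gives the robot as it stands. The module is installed in compiled form; this text tells all that it offers.
- The arm moves only by the tool apply_moves, never from a script. Its argument "rows" is a list of rows, each a list of 6 numbers: the shift along the tool's x, y, z scaled (see below), then the turn, a rotation vector about the tool's x, y, z scaled (see below). A call has 1 to 5 rows; each row is the pose to reach, as a shift and turn from the pose commanded when the call began, along the tool's axes at that moment; what a row does not reach only later rows make up. The controller multiplies each number of a shift by 0.25 m and each number of a turn by 90 degrees. A row lasts 1/8 s, in which the tool goes at most 62.5 mm and 10.7 degrees, less where a joint would pass 70% of its speed; a pose out of reach is approached as far as the arm can. A call with a number of a shift or a turn outside -1 to 1 is refused whole. A call with a gripper value outside its range is refused whole. "claw" is the opening, from 0 (shut) to 1 (fully open), set as the call begins (left out, the last holds). The fingers move at their own pace and stop on an object; "newtons" is the grip in N (left out, the last holds). Time passes only in rows, so rows that repeat a pose let the fingers close. It gives the time, the measured TCP pose, the force, the opening and the grip force at its end, in the units of the state.
- r.get_obs(): the state, without advancing time (a new reading comes with each control period).
- r.grab_frame(name): name is "scene" or "top"; returns a dict with "pixels" (384x512x3 uint8, red, green, blue), "intrinsics" (3x3 intrinsics, pixels), "eye" and "attitude" of the camera in the world. Camera axes: x right, y up, looking along -z (the intrinsics and any distortion apply to the point x, -y, -z); pixel columns grow to the right and rows downward; lengths in m; the calibration is good to about 2 mm. A picture is of the moment at which its call begins. There is no depth.
- r.hand_in(): hands the job in; it is judged then, once.
Trained networks look in a picture, given as the dict that the camera call returned (one of the last four; its "shot" number tells which), for a name from the list of things; names that differ only in an ending like _2 or _b are one class to them, and where a whole thing is asked for, a point or a joint stands for the part that bears it (a point fixed in the world has none). Each returns a list of dicts, best first, with "conf" (0 to 1); they miss things now and then, are a little off and sometimes report something else, mostly with a low value. They report only what shows in the picture. A call takes as long as a camera call.
- r.search_frame(picture, thing): "rect" ([left, top, width, height] in pixels, round what is visible of it).
- r.outline_of(picture, thing): "pixels" (384x512 bool, what is visible of it) and "rect" ([left, top, width, height] in pixels, round what is visible of it).
- r.landmark_of(picture, thing): "point" ([column, row] in pixels: a listed point, or the origin of a listed thing).
The state is a dict: "clock": time; "joints": joint angles; "qvel": joint speeds; "tau": joint torques, N m; "tcp_pos": TCP position; "orientation": TCP orientation; "contact_force": force on the tool from outside, world axes, zero at the start; "moment": the same for the moment, N m; "grip_width": finger opening in m; "gripper_force": force on a finger pad.
Only numpy, scipy, OpenCV 4.12 (cv2) and the standard library are available. Lean on these libraries where they do the work, as an engineer would, in place of code of your own. Each camera call takes 0.05 s, during which the arm holds its last target. There are 200 camera calls.

## Working session

There is one attempt and no reset: what is moved stays moved. The work goes in short steps, Python scripts to look and compute and a tool call to move; the robot and the scene stay as the last step left them, time stands still between calls to the robot, and variables do not carry over. Pictures are saved under pics/ and viewed, at most 16 in all, crops included, and the job is handed in when it is done.

Besides the shell and the picture viewer there is one more tool, called after "Call:" in YAML: its name, and indented under it one key for each argument. apply_moves: Moves the arm, as the interface text tells. Its arguments: {"type":"object","properties":{"rows":{"type":"array","items":{"type":"array","items":{"type":"number"}}},"claw":{"type":"number"},"newtons":{"type":"number"}},"required":["rows"]}

```bash
mkdir -p pics
python3 - <<'E'
from bench import r
import cv2,numpy as np
o=r.get_obs();print({k:np.round(v,3) for k,v in o.items()})
for n in("scene","top"):
    f=r.grab_frame(n);print(n,f["intrinsics"],f["eye"],f["attitude"],[k for k in f])
    cv2.imwrite(f"pics/{n}0.png",f["pixels"][:,:,::-1])
E
```

```text
{'clock': np.float64(0.0), 'joints': array([-1.231,  0.478,  0.022,  1.556, -0.012,  1.109, -0.083]), 'qvel': array([ 0.001,  0.003,  0.002, -0.001,  0.   ,  0.   ,  0.002]), 'tau': array([-0.0000e+00, -5.9646e+01,  1.6080e+00, -2.8118e+01,  1.3000e-02,
        1.0000e-02, -0.0000e+00]), 'tcp_pos': array([0.292, 0.608, 0.23 ]), 'orientation': array([-6.970e-01, -3.063e+00,  3.000e-03]), 'contact_force': array([-0.405, -0.284, -0.491]), 'moment': array([-0.031,  0.029,  0.018]), 'gripper_force': np.float64(0.0), 'grip_width': np.float64(0.085)}
scene [[388.57742839   0.         257.07677394]
 [  0.         388.57742839 192.3245582 ]
 [  0.           0.           1.        ]] [-0.12488221 -0.5713862   1.0766704 ] [ 0.72565986 -0.3193389  -0.77061218] ['pixels', 'intrinsics', 'eye', 'attitude', 'shot']
top [[363.44209593   0.         250.5014986 ]
 [  0.         363.44209593 198.47225851]
 [  0.           0.           1.        ]] [0.47660675 0.03683213 1.27765955] [ 0.05489884 -0.06516451 -1.55806722] ['pixels', 'intrinsics', 'eye', 'attitude', 'shot']
```

View pics/scene0.png

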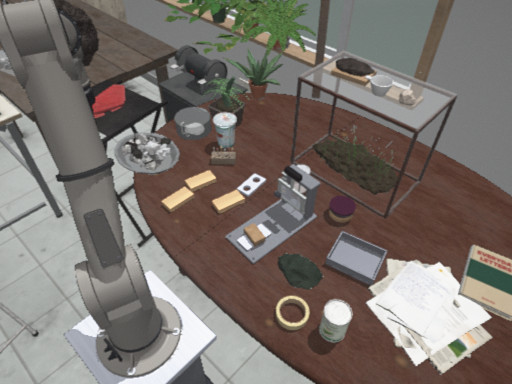

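View pics/top0.png

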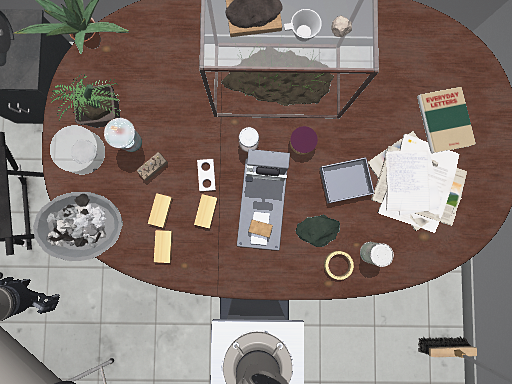

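The scene view shows three blanks to the left at (178,200), (201,180) and (229,202), and the pattern at (252,184). The cork block is on the bed at (256,234), the tray at (357,257) and the burr block at (223,157). The top view agrees: blanks at (160,210), (205,212) and (162,247), pattern at (206,175), cork at (260,230), handle at (268,171) and tray at (347,181).

```bash
cat > h.py <<'E'
from bench import r
import cv2,numpy as np
from scipy.spatial.transform import Rotation as R
from scipy.optimize import minimize,least_squares
def shots(): return [r.grab_frame(n) for n in("scene","top")]
def proj(f,P):
    c=(np.atleast_2d(P)-f["eye"])@R.from_rotvec(f["attitude"]).as_matrix()
    p=np.c_[c[:,0],-c[:,1],-c[:,2]]@f["intrinsics"].T
    return p[:,:2]/p[:,2:]
def ray(f,uv):
    d=np.linalg.inv(f["intrinsics"])@[uv[0],uv[1],1]
    return R.from_rotvec(f["attitude"]).as_matrix()@[d[0],-d[1],-d[2]]
def onplane(f,uv,z):
    d=ray(f,uv);return f["eye"]+d*(z-f["eye"][2])/d[2]
def tri(fs,uvs):
    s=least_squares(lambda P:np.concatenate([proj(f,P)[0]-u for f,u in zip(fs,uvs)]),onplane(fs[1],uvs[1],.03))
    return s.x,np.abs(s.fun).max()
def box(p,d):  # p=x,y,yaw,zcentre
    s=np.array([[i,j,k] for i in(-1,1) for j in(-1,1) for k in(-1,1)])*np.array(d)/2
    c,n=np.cos(p[2]),np.sin(p[2])
    return np.c_[s[:,0]*c-s[:,1]*n+p[0],s[:,0]*n+s[:,1]*c+p[1],s[:,2]+p[3]]
S=8
def render(f,P,o,wh):
    h=cv2.convexHull(((proj(f,P)-o+.5)*S).astype(np.float32)).reshape(-1,2)
    m=np.zeros((wh[1]*S,wh[0]*S),np.uint8)
    cv2.fillConvexPoly(m,np.round(h*16).astype(np.int32),255,shift=4)
    return cv2.resize(m,tuple(wh),interpolation=cv2.INTER_AREA)/255.
def fit(fs,masks,d,p0,freez=False):
    """fit box d to masks; p0=x,y,yaw,z"""
    cs=[]
    for f,m in zip(fs,masks):
        ys,xs=np.nonzero(m>0);o=np.array([xs.min()-8,ys.min()-8]);wh=(xs.max()-o[0]+9,ys.max()-o[1]+9)
        cs.append((f,m[o[1]:o[1]+wh[1],o[0]:o[0]+wh[0]].astype(float),o,wh))
    sc=np.array([.003,.003,.05,.003]);n=4 if freez else 3
    def cost(q):
        p=np.array(p0,float);p[:n]+=q*sc[:n]
        return sum(np.abs(render(f,box(p,d),o,wh)[:m.shape[0],:m.shape[1]]-m).sum()/m.sum() for f,m,o,wh in cs)
    best=min((minimize(cost,np.eye(4)[2,:n]*k,method="Nelder-Mead",options=dict(xatol=.02,fatol=1e-4,initial_simplex=np.vstack([np.eye(4)[2,:n]*k,np.eye(n)*2+np.eye(4)[2,:n]*k]))) for k in(-3,0,3)),key=lambda s:s.fun)
    p=np.array(p0,float);p[:n]+=best.x*sc[:n];return p,best.fun
def tool():
    o=r.get_obs();return o["tcp_pos"],R.from_rotvec(o["orientation"])
def down(yaw): # tool z down, tool y axis at world angle yaw
    y=np.array([np.cos(yaw),np.sin(yaw),0]);z=np.array([0,0,-1.]);return R.from_matrix(np.c_[np.cross(y,z),y,z])
def rel(p,yaw=None,frm=None):
    """numbers for a move from the present pose to TCP p, finger line at angle yaw"""
    P,Q=frm or tool();a=Q.inv().apply(np.array(p)-P)/.25
    t=np.zeros(3)
    if yaw is not None:
        t=min(((Q.inv()*down(yaw+k)).as_rotvec() for k in(0,np.pi)),key=np.linalg.norm)/(np.pi/2)
    return np.round(a,3),np.round(t,3)
E
python3 - <<'E'
from h import *
np.set_printoptions(precision=4,suppress=True)
fs=shots()
for n in["bed","guard_edge","guard_handle","tray_in","sanding_block","pattern","jar","burr_block","tape","flask"]:
    L=[r.landmark_of(f,n) for f in fs]
    print(n,[[(np.round(q["point"],1),round(q["conf"],2)) for q in l[:2]] for l in L], *(tri(fs,[l[0]["point"] for l in L]) if all(L) else ()))
for n in["blank0","pattern","sanding_block"]:
    O=[r.outline_of(f,n) for f in fs]
    for o in O: print(n,[(q["rect"],round(q["conf"],2),int(q["pixels"].sum())) for q in o])
P,Q=tool();print(P,Q.as_matrix())
E
```

```text
bed [[(array([252.2, 236.3]), 0.9)], [(array([249.8, 143.7]), 0.64), (array([257.3, 227.6]), 0.57)]] [ 0.7682  0.1184 -0.3578] 26.853644309779327
guard_edge [[(array([200.6, 179.1]), 0.3)], [(array([266.4, 178.6]), 0.85), (array([258. , 229.8]), 0.45)]] [0.5271 0.0748 0.2015] 47.9339436584018
guard_handle [[(array([293.3, 169.9]), 0.89)], [(array([265.7, 168.6]), 0.74)]] [ 0.6475 -0.0136  0.213 ] 0.01751928592096874
tray_in [[(array([354.7, 260.4]), 0.93)], [(array([344.5, 181.5]), 0.93), (array([258.8, 227.1]), 0.41)]] [ 0.6398 -0.3049 -0.005 ] 0.041654199237086686
sanding_block [[(array([254.6, 234.4]), 0.81)], [(array([258.8, 229.8]), 0.75), (array([248.9, 142.5]), 0.46)]] [ 0.4681 -0.0034  0.0276] 1.1923230014183446
pattern [[(array([248.7, 187.1]), 0.76)], [(array([206.1, 176. ]), 0.88), (array([299.9, 145.6]), 0.59)]] [ 0.6513  0.191  -0.0108] 1.1794595872741525
jar [[(array([297.5, 186.7]), 0.58), (array([293. , 172.1]), 0.32)], [(array([251.3, 142.2]), 0.64)]] [0.7668 0.034  0.0173] 2.303112193031154
burr_block [[(array([226.1, 159.9]), 0.62)], []]
tape [[(array([289.9, 314.2
[... 189 characters left out ...]
[(array([300.3, 143.7]), 0.8)]] [ 0.7736 -0.1467 -0.004 ] 0.13338731813774984
blank0 [([212.8, 188.4, 32.7, 27.6], 0.84, 451), ([185.2, 172.5, 30.8, 17.9], 0.83, 361), ([162.0, 186.7, 32.5, 25.3], 0.64, 430)]
blank0 [([147.2, 190.7, 27.0, 41.5], 0.94, 562), ([154.6, 228.4, 19.4, 34.7], 0.81, 577), ([194.1, 195.6, 22.5, 34.1], 0.6, 523)]
pattern []
pattern [([195.7, 160.3, 19.1, 28.9], 0.96, 436)]
sanding_block [([243.5, 223.5, 22.7, 22.4], 0.51, 336), ([223.9, 164.6, 95.7, 102.8], 0.24, 3792)]
sanding_block [([251.2, 221.6, 19.7, 16.9], 0.71, 282), ([193.4, 192.9, 23.1, 35.1], 0.43, 528)]
[0.2922 0.6085 0.2313] [[-0.9014  0.433  -0.    ]
 [ 0.433   0.9014  0.0001]
 [ 0.0001  0.0001 -1.    ]]
```

Run:
```python
import cv2,numpy as np
a=cv2.imread("pics/scene0.png")[150:270,150:330];b=cv2.imread("pics/top0.png")[130:270,140:310]
a=cv2.resize(a,None,fx=2.2,fy=2.2,interpolation=cv2.INTER_CUBIC);b=cv2.resize(b,None,fx=4,fy=4,interpolation=cv2.INTER_CUBIC)
cv2.imwrite("pics/c0a.png",b)
for (n,u,v) in [("scene",178,200),("scene",201,180),("top",160,210),("top",162,247),("top",260,230),("scene",256,234),("top",205,160),("scene",258,178)]:
    print(n,u,v,cv2.cvtColor(cv2.imread(f"pics/{n}0.png"),cv2.COLOR_BGR2HSV)[v,u])
```

```text
scene 178 200 [ 20  80 243]
scene 201 180 [ 20  83 241]
top 160 210 [ 22  83 243]
top 162 247 [ 22  87 241]
top 260 230 [ 15 103 195]
scene 256 234 [ 15  89 190]
top 205 160 [  0   0 255]
scene 258 178 [113  17 136]
```

View pics/c0a.png

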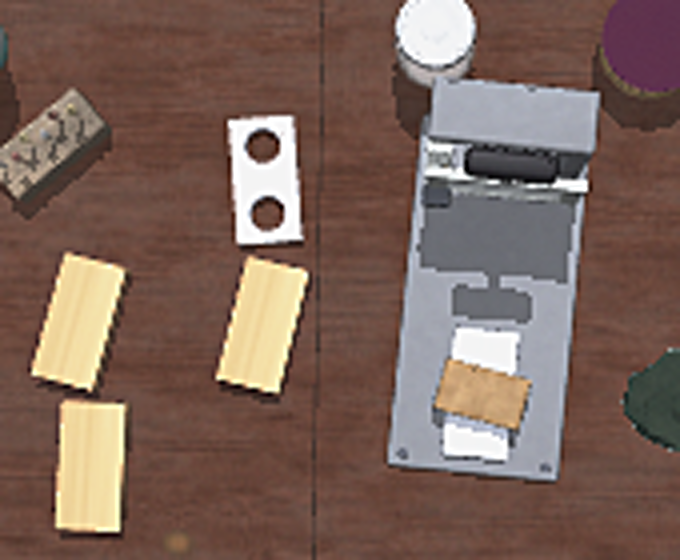

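```bash
cat >> h.py <<'E'
def hsv(f): return cv2.cvtColor(f["pixels"],cv2.COLOR_RGB2HSV)
def comp(mask,uv,r0=8):
    n,l,s,c=cv2.connectedComponentsWithStats(mask.astype(np.uint8),connectivity=4)
    d=[np.hypot(*(c[i]-uv)) if s[i,4]>30 else 1e9 for i in range(n)];d[0]=1e9
    i=int(np.argmin(d));return l==i
E
python3 - <<'E'
from h import *
np.set_printoptions(precision=4,suppress=True)
fs=shots()
H=[hsv(f) for f in fs]
yel=[(h[...,0]>14)&(h[...,0]<30)&(h[...,1]>50)&(h[...,2]>150) for h in H]
for u in[(160,210),(205,212),(162,247)]:
    mt=comp(yel[1],u);g=onplane(fs[1],u,.022)
    uv=proj(fs[0],g)[0];ms=comp(yel[0],uv)
    for nm,d,z in[("top",(.11,.056,.0),.022),("full",(.11,.056,.022),.011)]:
        p0=[g[0],g[1],0,z]
        print(nm,mt.sum(),ms.sum(),"both",*fit(fs,[ms,mt],d,p0,True),"T",*fit(fs[1:],[mt],d,p0),"S",*fit(fs[:1],[ms],d,p0))
# cross-section of brightness in the scene view
u,v=np.round(uv).astype(int);print(H[0][v-12:v+16,u,2],H[1][247,150:176,2])
# pattern
w=[(h[...,1]<45)&(h[...,2]>t) for h,t in zip(H,(185,185))]
g=onplane(fs[1],(206,176),.012);uv=proj(fs[0],g)[0];print(uv,H[0][int(uv[1])-10:int(uv[1])+10,int(uv[0]),2])
M=[cv2.morphologyEx(comp(m,q).astype(np.uint8),cv2.MORPH_CLOSE,np.ones((9,9)))for m,q in zip(w,[uv,(206,176)])]
d=(.11,.056,0);p0=[*g[:2],0,.012]
print([m.sum() for m in M],fit(fs,M,d,p0,True),fit(fs[1:],M[1:],d,p0),fit(fs[:1],M[:1],d,p0))
# cork
ck=[(h[...,0]>8)&(h[...,0]<22)&(h[...,1]>60)&(h[...,2]>120) for h in H]
g=onplane(fs[1],(260,229),.043);uv=proj(fs[0],g)[0]
M=[comp(m,q) for m,q in zip(ck,[uv,(260,229)])]
for d,z in[((.045,.075,0),.043),((.045,.075,.023),.0315)]:
    p0=[*g[:2],0,z];print([m.sum() for m in M],fit(fs,M,d,p0,True),fit(fs[1:],M[1:],d,p0),fit(fs[:1],M[:1],d,p0))
E
```

```text
top 477 294 both [ 0.5305  0.3466 -0.2392  0.0148] 0.1918839653261724 T [ 0.5307  0.3442 -0.2464  0.022 ] 0.11296090763349365 S [ 0.5256  0.3411 -0.2374  0.022 ] 0.07296251834066961
full 477 294 both [ 0.532   0.3497 -0.2217  0.0054] 0.5630986147079377 T [ 0.5312  0.346  -0.2348  0.011 ] 0.1930365437579644 S [ 0.5337  0.3532 -0.2202  0.011 ] 0.367640389489129
top 467 336 both [ 0.5294  0.1872 -0.2286  0.0149] 0.2011009543003497 T [ 0.53    0.1856 -0.2306  0.022 ] 0.1326531469118697 S [ 0.5244  0.1826 -0.2362  0.022 ] 0.0657563025210084
full 467 336 both [ 0.53    0.1871 -0.2291  0.0082] 0.5155762590546568 T [ 0.5302  0.1863 -0.2273  0.011 ] 0.16204391820968214 S [ 0.5335  0.1942 -0.2267  0.011 ] 0.3466036414565827
top 482 337 both [ 0.405   0.3318 -0.0251  0.0164] 0.1937539639025636 T [ 0.4054  0.3305 -0.0204  0.022 ] 0.12514848262956635 S [ 0.4035  0.3272 -0.0303  0.022 ] 0.06885436667248501
full 482 337 both [ 0.406   0.3342 -0.0239  0.009 ] 0.5609523940583289 T [ 0.4053  0.3329 -0.0588  0.011 ] 0.2075339679440241 S [0.4103 0.3399 0.0082 0.011 ] 0.3378600104730319
[101  99  98  99 
[... 399 characters left out ...]
22442369373215)) (array([0.6566, 0.1872, 0.095 , 0.012 ]), np.float64(0.04556708958093041)) (array([0.653 , 0.1857, 0.0862, 0.012 ]), np.float64(0.06007252215954876))
[np.int64(210), np.int64(283)] (array([ 0.4714, -0.0035, -0.2429,  0.036 ]), np.float64(0.21235073063383186)) (array([ 0.4718, -0.004 , -0.254 ,  0.043 ]), np.float64(0.07743365897595787)) (array([ 0.4663, -0.0067, -0.2573,  0.043 ]), np.float64(0.13394957983193276))
[np.int64(210), np.int64(283)] (array([ 0.4718, -0.0037, -0.2537,  0.0342]), np.float64(0.6513237191225135)) (array([ 0.4719, -0.0041, -0.2524,  0.0315]), np.float64(0.07751680177371302)) (array([ 0.4744,  0.0037, -0.4443,  0.0315]), np.float64(0.5167133520074697))
```

Call:
apply_moves:
  rows:
    - [-0.14,-0.16,0,0,0,0]
    - [-0.28,-0.32,0,0,0,0]
    - [-0.42,-0.48,0,0,0,0]
    - [-0.56,-0.64,0,0,0,0]
    - [-0.7,-0.8,0,0,0,0]
  claw: 1

```text
clock: 2.22
tcp_pos: [0.3638, 0.3508, 0.2316]
orientation: [0.698, 3.063, 0.001]
contact_force: [1.2, -0.1, 0.8]
grip_width: 0.0851
gripper_force: 0.0
```

Call:
apply_moves:
  rows:
    - [-0.2,-0.22,0,0,0,0.11]
    - [-0.4,-0.44,0,0,0,0.22]
    - [-0.6,-0.66,0,0,0,0.33]
    - [-0.8,-0.88,0.05,0,0,0.44]
    - [-1.0,-1.0,0.1,0,0,0.55]

```text
clock: 2.85
tcp_pos: [0.4621, 0.056, 0.2143]
orientation: [1.922, 2.484, 0.003]
contact_force: [1.4, 1.2, -0.5]
grip_width: 0.0853
gripper_force: 0.0
```

Run:
```python
from h import *
print(tool()[0],tool()[1].as_matrix());print(rel([.469,-.005,.10],-.25))
```

```text
[0.46205291 0.05602727 0.2142604 ] [[-2.50968676e-01  9.67993668e-01  1.72709252e-03]
 [ 9.67994767e-01  2.50966458e-01  1.40291927e-03]
 [ 9.24574681e-04  2.02390531e-03 -9.99997524e-01]]
(array([-0.244, -0.035,  0.457]), array([ 0.001, -0.001,  0.321]))
```

Call:
apply_moves:
  rows:
    - [-0.1,-0.014,0.1,0,0,0.11]
    - [-0.244,-0.035,0.25,0,0,0.22]
    - [-0.244,-0.035,0.457,0,0,0.321]
    - [-0.244,-0.035,0.457,0,0,0.321]
    - [-0.244,-0.035,0.457,0,0,0.321]

```text
clock: 3.48
tcp_pos: [0.4697, -0.003, 0.1008]
orientation: [2.472, 1.937, 0.002]
contact_force: [0.9, 0.3, 0.5]
grip_width: 0.0854
gripper_force: 0.0
```

Run:
```python
from h import *
print(tool()[0],rel([.469,-.005,.021],-.25))
fs=shots()
cv2.imwrite("pics/p1.png",np.hstack([cv2.resize(f["pixels"][150:300,180:330,::-1],None,fx=2.6,fy=2.6,interpolation=cv2.INTER_CUBIC) for f in fs]))
```

```text
[ 0.4697166  -0.00297654  0.10076792] (array([-0.009, -0.001,  0.319]), array([ 0.001, -0.   ,  0.005]))
```

View pics/p1.png

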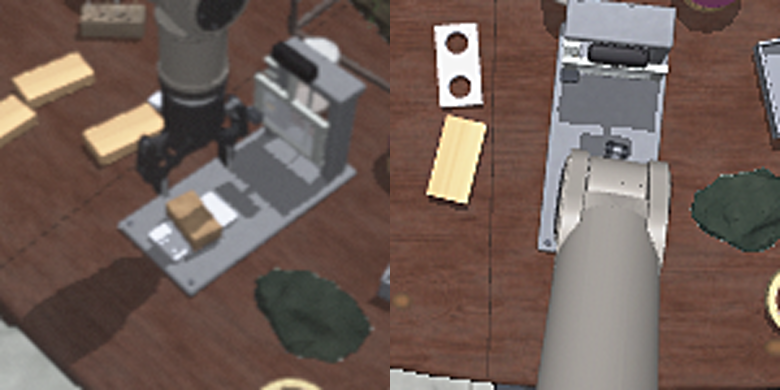

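The gripper stands open above the cork: scene crop, fingers at (150,165) and (240,130), cork at (190,218). The way down to the bed is clear.

Call:
apply_moves:
  rows:
    - [-0.009,-0.001,0.12,0,0,0]
    - [-0.009,-0.001,0.24,0,0,0]
    - [-0.009,-0.001,0.317,0,0,0]
    - [-0.009,-0.001,0.317,0,0,0]

```text
clock: 4.08
tcp_pos: [0.4684, -0.005, 0.0207]
orientation: [-2.474, -1.935, -0.001]
contact_force: [-0.2, -0.1, 1.1]
grip_width: 0.0852
gripper_force: 0.0
```

Call:
apply_moves:
  rows:
    - [0,0,0,0,0,0]
    - [0,0,0,0,0,0]
    - [0,0,0,0,0,0]
    - [0,0,0,0,0,0]
    - [0,0,0,0,0,0]
  claw: 0
  newtons: 40

```text
clock: 4.7
tcp_pos: [0.4689, -0.0053, 0.0214]
orientation: [2.476, 1.933, 0.003]
contact_force: [-2.1, 0.2, 7.6]
grip_width: 0.0445
gripper_force: 40.2
```

Call:
apply_moves:
  rows:
    - [0,0,0,0,0,0]
    - [0,0,-0.1,0,0,0]
    - [0,0,-0.3,0,0,0]
    - [0,0,-0.5,0,0,0]
    - [0,0,-0.5,0,0,0]

```text
clock: 5.32
tcp_pos: [0.4706, -0.0053, 0.1489]
orientation: [2.474, 1.932, 0.012]
contact_force: [0.9, -0.1, -0.6]
grip_width: 0.0443
gripper_force: 41.9
```

Run:
```python
from h import *
print(tool()[0])
fs=shots();L=[r.landmark_of(f,"tray_in")[:1] for f in fs];print(L)
t=tri(fs,[l[0]["point"] for l in L])[0];print(t)
print(r.outline_of(fs[1],"tray_in")[:1] and [cv2.minAreaRect(np.argwhere(q["pixels"])[:,::-1].astype(np.float32)) for q in r.outline_of(fs[1],"tray_in")[:1]])
print(rel([t[0],t[1],.15]))
cv2.imwrite("pics/p2.png",np.hstack([cv2.resize(f["pixels"][150:300,230:400,::-1],None,fx=2.3,fy=2.3,interpolation=cv2.INTER_CUBIC) for f in fs]))
```

```text
[ 0.47061259 -0.00528484  0.14887275]
[[{'point': [356.1, 260.9], 'conf': 0.87}], [{'point': [345.7, 181.9], 'conf': 0.68}]]
[ 0.63887289 -0.30938766 -0.00266646]
[((346.4807434082031, 179.9038543701172), (37.65428924560547, 48.83291244506836), 78.69007110595703)]
(array([-1.012,  0.961, -0.024]), array([0., 0., 0.]))
```

View pics/p2.png

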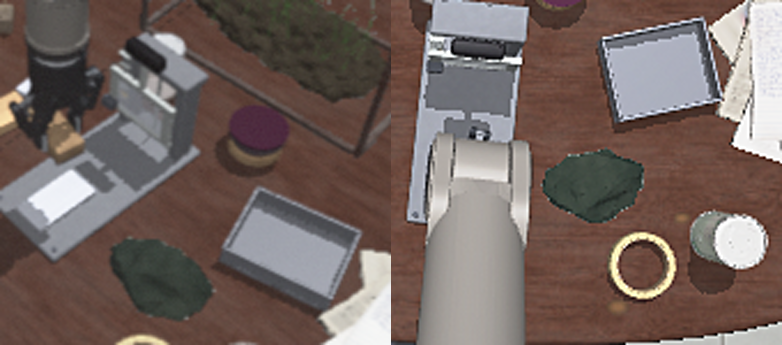

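Scene crop: the cork hangs in the gripper at (62,140) and the bed is clear at (57,197). The tray is at (290,245) in the scene crop and (660,68) in the top crop.

Call:
apply_moves:
  rows:
    - [-0.2,0.19,-0.02,0,0,-0.06]
    - [-0.4,0.38,-0.02,0,0,-0.12]
    - [-0.6,0.57,-0.02,0,0,-0.18]
    - [-0.8,0.76,-0.02,0,0,-0.24]
    - [-1.0,0.96,-0.02,0,0,-0.28]

```text
clock: 6.25
tcp_pos: [0.6229, -0.2785, 0.1484]
orientation: [-1.991, -2.427, 0.001]
contact_force: [1.3, -0.0, -0.4]
grip_width: 0.0443
gripper_force: 41.9
```

Call:
apply_moves:
  rows:
    - [0,0,0,0,0,0]
    - [0,0,0,0,0,0]
    - [0,0,0,0,0,0]

```text
clock: 6.62
tcp_pos: [0.6224, -0.2749, 0.1494]
orientation: [-1.992, -2.427, -0.0]
contact_force: [-0.9, 0.3, -1.5]
grip_width: 0.0444
gripper_force: 41.8
```

Run:
```python
from h import *
o=r.get_obs();print(o["grip_width"],o["gripper_force"],tool()[0])
fs=shots();L=[r.landmark_of(f,"tray_in")[:1] for f in fs];print(L)
t=tri(fs,[l[0]["point"] for l in L])[0];print(t, [onplane(f,l[0]["point"],.005) for f,l in zip(fs,L)])
print(rel([.642,-.308,.010],.19))
```

```text
0.04437020615527144 41.786298751831055 [ 0.62236176 -0.27490955  0.14939485]
[[{'point': [356.1, 261.3], 'conf': 0.8}], [{'point': [300.9, 143.8], 'conf': 0.31}]]
[ 0.86822515 -0.2151923  -0.3507012 ] [array([ 0.63304368, -0.31277738,  0.005     ]), array([ 0.77146503, -0.14790224,  0.005     ])]
(array([-0.142,  0.05 ,  0.561]), array([ 0.   , -0.   ,  0.004]))
```

Call:
apply_moves:
  rows:
    - [-0.146,0.05,0,0,0,0]
    - [-0.146,0.05,0.15,0,0,0]
    - [-0.146,0.05,0.35,0,0,0]
    - [-0.146,0.05,0.555,0,0,0]
    - [-0.146,0.05,0.555,0,0,0]

```text
clock: 7.45
tcp_pos: [0.6406, -0.3087, 0.0084]
orientation: [-1.991, -2.424, 0.002]
contact_force: [-0.4, -0.4, 0.2]
grip_width: 0.0448
gripper_force: 44.9
```

Call:
apply_moves:
  rows:
    - [0,0,0,0,0,0]
    - [0,0,0,0,0,0]
    - [0,0,0,0,0,0]
  claw: 0.72

```text
clock: 7.82
tcp_pos: [0.6427, -0.3104, 0.0129]
orientation: [1.994, 2.425, 0.001]
contact_force: [0.6, 0.8, -0.6]
grip_width: 0.0614
gripper_force: 0.0
```

Call:
apply_moves:
  rows:
    - [0,0,-0.1,0,0,0]
    - [0,0,-0.3,0,0,0]
    - [0,0,-0.5,0,0,0]
    - [0.2,0,-0.7,0,0,0]
    - [0.4,-0.1,-0.9,0,0,0]

```text
clock: 8.45
tcp_pos: [0.6078, -0.2278, 0.2264]
orientation: [1.992, 2.425, 0.003]
contact_force: [-0.1, 1.6, 1.1]
grip_width: 0.0616
gripper_force: 0.0
```

Call:
apply_moves:
  rows:
    - [0.25,0.1,0,0,0,0]
    - [0.5,0.2,0,0,0,0.1]
    - [0.75,0.3,0,0,0,0.1]
    - [1.0,0.4,0,0,0,0.1]
  claw: 1

```text
clock: 8.95
tcp_pos: [0.6535, 0.0182, 0.2253]
orientation: [2.179, 2.261, 0.004]
contact_force: [1.0, -0.3, -0.1]
grip_width: 0.0853
gripper_force: 0.0
```

Run:
```python
from h import *
print(tool()[0])
fs=shots()
for f in fs: print([(q["point"],q["conf"]) for n in("tray_in","sanding_block","bed","guard_handle","guard_edge") for q in r.landmark_of(f,n)[:1]])
cv2.imwrite("pics/p3.png",np.hstack([cv2.resize(f["pixels"][150:300,190:390,::-1],None,fx=2,fy=2,interpolation=cv2.INTER_CUBIC) for f in fs]))
```

```text
[0.65346152 0.01823784 0.22529001]
[([353.1, 259.8], 0.9), ([251.5, 235.4], 0.58), ([293.9, 171.3], 0.93), ([293.2, 202.7], 0.9)]
[([344.5, 178.2], 0.88), ([258.2, 230.3], 0.66), ([265.2, 170.7], 0.7), ([262.6, 177.5], 0.46)]
```

View pics/p3.png

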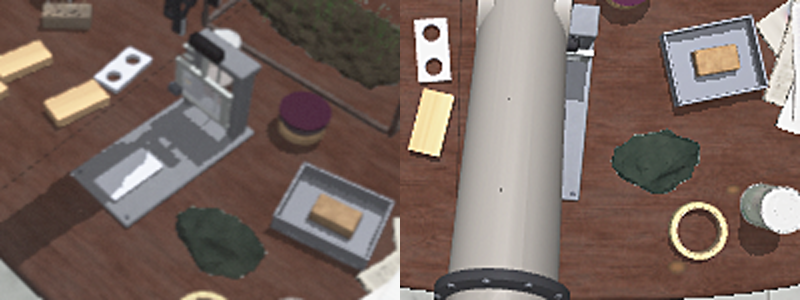

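The cork lies flat in the tray: scene crop (335,212), top crop (715,60). The arm covers the bed in the top view, so I'll move off to the first blank and look again from there.

Call:
apply_moves:
  rows:
    - [0.1,0,-0.1,0,0,0]
    - [0.3,0,-0.1,0,0,0]
    - [0.5,0,-0.1,0,0,0]
    - [0.75,0,-0.1,0,0,0]
    - [1.0,0,-0.1,0,0,0]

```text
clock: 10.18
tcp_pos: [0.6437, 0.2675, 0.2479]
orientation: [2.181, 2.261, 0.0]
contact_force: [1.4, -0.0, 0.3]
grip_width: 0.0854
gripper_force: 0.0
```

Run:
```python
from h import *
print(tool()[0],rel([.528,.345,.12],-.238+np.pi/2),)
```

```text
[0.64366668 0.26752063 0.24793337] (array([ 0.326, -0.451,  0.512]), array([ 0.   ,  0.   , -0.825]))
```

Call:
apply_moves:
  rows:
    - [0.1,-0.1,0.0,0,0,-0.11]
    - [0.2,-0.3,0,0,0,-0.22]
    - [0.326,-0.451,0.0,0,0,-0.33]
    - [0.326,-0.451,0.2,0,0,-0.44]
    - [0.326,-0.451,0.3,0,0,-0.55]

```text
clock: 10.8
tcp_pos: [0.5264, 0.3434, 0.1708]
orientation: [-1.021, -2.969, 0.003]
contact_force: [0.5, -0.9, 0.0]
grip_width: 0.0855
gripper_force: 0.0
```

Call:
apply_moves:
  rows:
    - [0,0,0,0,0,-0.11]
    - [0,0,0.1,0,0,-0.22]
    - [0,0,0.1,0,0,-0.275]
    - [0,0,0.1,0,0,-0.275]

```text
clock: 11.3
tcp_pos: [0.5282, 0.343, 0.1476]
orientation: [-0.375, -3.119, 0.0]
contact_force: [0.0, 0.5, -0.7]
grip_width: 0.0853
gripper_force: 0.0
```

Run:
```python
from h import *
np.set_printoptions(precision=4,suppress=True)
print(tool()[0],rel([.528,.345,.005],-.238+np.pi/2))
fs=shots();H=[hsv(f) for f in fs]
np.save("pics/fs.npy",fs,allow_pickle=True)
g=onplane(fs[1],(259,228),.02);u=[proj(f,g)[0] for f in fs];print(g,u)
for h,q in zip(H,u):
    a,b=np.round(q).astype(int);print(h[b-20:b+20,a,2],h[b,a-16:a+16,2])
for t in(185,205,225):
    M=[comp((h[...,2]>t)&(h[...,1]<45),q) for h,q in zip(H,u)]
    d=(.11,.056,0);p0=[*g[:2],0,.02]
    print([m.sum() for m in M],fit(fs,M,d,p0,True),fit(fs[1:],M[1:],d,p0),fit(fs[:1],M[:1],d,p0))
cv2.imwrite("pics/p4.png",np.hstack([cv2.resize(f["pixels"][150:300,170:370,::-1],None,fx=2,fy=2,interpolation=cv2.INTER_CUBIC) for f in fs]))
```

```text
[0.5282 0.343  0.1476] (array([0.002, 0.008, 0.57 ]), array([-0.   , -0.   , -0.001]))
[ 0.4713 -0.0013  0.02  ] [array([253.6267, 234.9392]), array([259., 228.])]
[106 117 156 159 157 154 155 156 158 157 157 156 187 237 249 248 248 247
 247 247 247 247 247 248 248 248 248 248 251 245 168 132 156 161 158 158
 159 160 160 158] [157 153 152 160 179 212 238 248 249 248 248 247 247 247 247 247 247 248
 247 248 248 248 248 248 248 248 248 249 249 230 172 138]
[113 107 183 169 244 249 245 244 244 244 244 244 244 244 244 244 244 244
 244 244 244 244 244 244 244 244 244 244 244 244 244 244 244 244 248 255
  77 176 175 189] [174 175 174 175 174 171 174 173 161 255 247 244 244 244 244 244 244 244
 244 244 244 244 244 247 255 142 175 176 177 172 173 177]
[np.int64(445), np.int64(516)] (array([ 0.4716, -0.0034, -0.082 ,  0.0174]), np.float64(0.11528580041022594)) (array([ 0.4721, -0.0034, -0.0817,  0.02  ]), np.float64(0.04670922632618939)) (array([ 0.4688, -0.0045, -0.086 ,  0.02  ]), np.float64(0.060744657413527206))
[np.int64(425), np.int64(514)] (array([ 0.4715, -0.0032, -0.0832,  0.0168]), np.float64(0.10253552883730742)) (array([ 0.4719, -0.0035, -0.0861,  0.02  ]), np.float64(0.047348744945449)) (array([ 0.4691, -0.0046, -0.083 ,  0.02  ]), np.float64(0.050712802768166095))
[np.int64(402), np.int64(507)] (array([ 0.4717, -0.0032, -0.0794,  0.0167]), np.float64(0.11454440294178256)) (array([ 0.4722, -0.0035, -0.0863,  0.02  ]), np.float64(0.05249642263216924)) (array([ 0.4695, -0.0047, -0.0902,  0.02  ]), np.float64(0.06385718466491075))
```

View pics/p4.png

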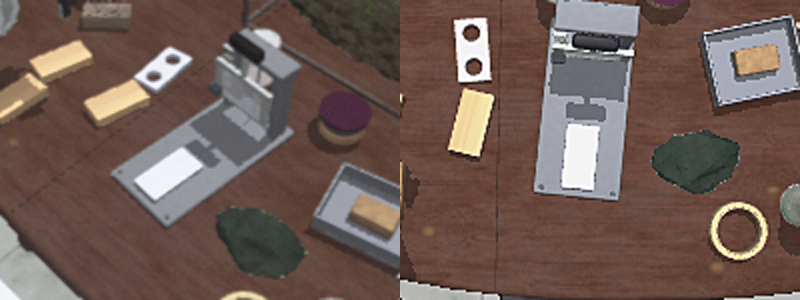

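The bed is bare: scene crop (167,172), top crop (580,155). Blanks, pattern and the cork in its tray are where expected.

```bash
cat >> h.py <<'E'
def top(fs,uv,z,dims=(.11,.056,0),t=172,which=(0,1),close=0,cl=None):
    """fit a bright top face near top-view pixel/world xy"""
    g=np.array([uv[0],uv[1],z]);out=[]
    M=[]
    for f in fs:
        m=comp(hsv(f)[...,2]>t,proj(f,g)[0])
        if close: m=cv2.morphologyEx(m.astype(np.uint8),cv2.MORPH_CLOSE,np.ones((9,9)))
        M.append(m)
    p0=[*g[:2],uv[2] if len(uv)>2 else 0,z]
    for k in which: out.append((int(M[k].sum()),*fit([fs[k]],[M[k]],dims,p0)))
    return out
E
python3 - <<'E'
from h import *
np.set_printoptions(precision=4,suppress=True)
fs=list(np.load("pics/fs.npy",allow_pickle=True))
for p in[(.53,.185,-.23),(.405,.33,0)]: print(top(fs,p,.022))
print(top(fs,(.655,.187,.09),.012,close=1))
E
```

```text
[(331, array([ 0.5248,  0.1835, -0.2394,  0.022 ]), np.float64(0.06089686629938985)), (508, array([ 0.5289,  0.1853, -0.2255,  0.022 ]), np.float64(0.04900416859657249))]
[(52, array([0.5241, 0.2793, 0.1574, 0.022 ]), np.float64(1.0)), (426, array([ 0.4065,  0.33  , -0.0274,  0.022 ]), np.float64(0.2666298444260333))]
[(301, array([0.6531, 0.1848, 0.094 , 0.012 ]), np.float64(0.06643215425705166)), (510, array([0.6567, 0.1873, 0.0971, 0.012 ]), np.float64(0.04562860438292964))]
```

Call:
apply_moves:
  rows:
    - [0,0.008,0.15,0,0,0]
    - [0,0.008,0.35,0,0,0]
    - [0,0.008,0.5,0,0,0]
    - [0,0.008,0.565,0,0,0]
    - [0,0.008,0.565,0,0,0]

```text
clock: 12.02
tcp_pos: [0.5283, 0.3453, 0.0062]
orientation: [-0.373, -3.119, 0.001]
contact_force: [-0.0, -0.2, 0.7]
grip_width: 0.0855
gripper_force: 0.0
```

Call:
apply_moves:
  rows:
    - [0,0,0,0,0,0]
    - [0,0,0,0,0,0]
    - [0,0,0,0,0,0]
    - [0,0,0,0,0,0]
    - [0,0,0,0,0,0]
  claw: 0
  newtons: 50

```text
clock: 12.65
tcp_pos: [0.5297, 0.3463, 0.0086]
orientation: [0.372, 3.117, 0.004]
contact_force: [-0.2, -1.2, 6.9]
grip_width: 0.0547
gripper_force: 53.4
```

Run:
```python
from h import *
print(tool()[0],tool()[1].as_matrix()[:,1],r.get_obs()["grip_width"],r.get_obs()["gripper_force"])
fs=shots()
for f in fs[:1]: print(top(fs,(.528,.343,-.24),.022,which=(0,)))
```

```text
[0.52970371 0.34627289 0.0086326 ] [0.23541438 0.97189157 0.00261755] 0.054677754145152226 53.41006636619568
[(35, array([ 0.59133333,  0.27633333, -0.62333333,  0.022     ]), np.float64(1.0))]
```

Call:
apply_moves:
  rows:
    - [0,0,-0.1,0,0,0]
    - [0,0,-0.25,0,0,0]
    - [0,0,-0.4,0,0,0]
    - [0,0,-0.5,0,0,0]
  newtons: 60

```text
clock: 13.25
tcp_pos: [0.5291, 0.3459, 0.1344]
orientation: [0.372, 3.117, 0.004]
contact_force: [0.2, 0.3, -1.9]
grip_width: 0.0542
gripper_force: 65.5
```

Run:
```python
from h import *
print(tool()[0],rel([.4715,-.004,.10],-.085+np.pi/2))
```

```text
[0.52911562 0.34594091 0.13436907] (array([-0.105, -1.415,  0.134]), array([ 0.002,  0.001, -0.097]))
```

Call:
apply_moves:
  rows:
    - [-0.01,-0.18,0,0,0,0]
    - [-0.03,-0.4,0,0,0,0]
    - [-0.05,-0.6,0,0,0,0]
    - [-0.06,-0.8,0,0,0,0]
    - [-0.07,-1.0,0,0,0,0]

```text
clock: 13.88
tcp_pos: [0.4865, 0.0968, 0.1324]
orientation: [0.372, 3.118, 0.001]
contact_force: [0.9, -0.9, -1.3]
grip_width: 0.0541
gripper_force: 65.5
```

Call:
apply_moves:
  rows:
    - [-0.015,-0.2,0.05,0,0,-0.05]
    - [-0.035,-0.415,0.1,0,0,-0.097]
    - [-0.035,-0.415,0.13,0,0,-0.097]
    - [-0.035,-0.415,0.13,0,0,-0.097]
    - [-0.035,-0.415,0.13,0,0,-0.097]

```text
clock: 14.5
tcp_pos: [0.4715, -0.003, 0.0996]
orientation: [0.13, 3.138, 0.001]
contact_force: [0.4, 0.3, -1.4]
grip_width: 0.054
gripper_force: 65.5
```

Run:
```python
from h import *
print(tool()[0],r.get_obs()["grip_width"],rel([.4715,-.004,.0285],-.085+np.pi/2))
fs=shots()
cv2.imwrite("pics/p5.png",cv2.resize(fs[0]["pixels"][140:280,180:340,::-1],None,fx=4,fy=4,interpolation=cv2.INTER_CUBIC))
```

```text
[ 0.47147444 -0.00304592  0.09956473] 0.05398657886150515 (array([-0.   , -0.004,  0.284]), array([0.   , 0.001, 0.001]))
```

View pics/p5.png

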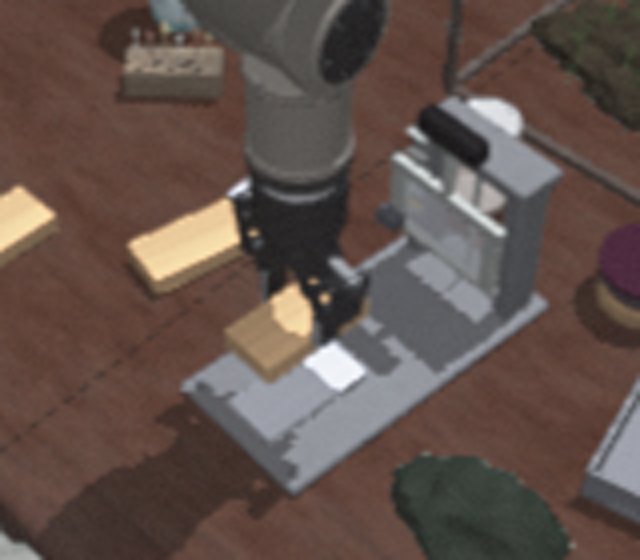

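The blank is held level above the bed: crop (290,330), bed showing below at (335,365).

Call:
apply_moves:
  rows:
    - [0,-0.004,0.1,0,0,0]
    - [0,-0.004,0.2,0,0,0]
    - [0,-0.004,0.26,0,0,0]
    - [0,-0.004,0.284,0,0,0]
    - [0,-0.004,0.284,0,0,0]

```text
clock: 15.22
tcp_pos: [0.471, -0.0051, 0.0287]
orientation: [0.133, 3.138, 0.001]
contact_force: [-1.6, 0.2, 2.2]
grip_width: 0.0541
gripper_force: 65.7
```

Run:
```python
from h import *
o=r.get_obs();print(tool()[0],o["contact_force"],o["grip_width"],rel([.4715,-.004,.0285],-.085+np.pi/2))
```

```text
[ 0.47103532 -0.00513623  0.0287229 ] [-1.58272648  0.2325093   2.22617387] 0.05406921615103553 (array([-0.001,  0.005,  0.001]), array([0., 0., 0.]))
```

Call:
apply_moves:
  rows:
    - [0,0,0,0,0,0]
    - [0,0,0,0,0,0]
    - [0,0,0,0,0,0]
  claw: 1

```text
clock: 15.6
tcp_pos: [0.4709, -0.0055, 0.0282]
orientation: [0.133, 3.138, 0.0]
contact_force: [0.6, 0.1, -0.3]
grip_width: 0.0857
gripper_force: 0.0
```

Call:
apply_moves:
  rows:
    - [0,0,-0.1,0,0,0]
    - [0,0,-0.3,0,0,0]
    - [0.05,0.2,-0.5,0,0,0]
    - [0.1,0.4,-0.5,0,0,0]
    - [0.15,0.6,-0.5,0,0,0]

```text
clock: 16.23
tcp_pos: [0.4463, 0.1492, 0.1544]
orientation: [0.134, 3.136, 0.003]
contact_force: [0.8, 0.5, -0.7]
grip_width: 0.0855
gripper_force: 0.0
```

Call:
apply_moves:
  rows:
    - [0.05,0.2,0,0,0,0]
    - [0.1,0.4,0,0,0,0]
    - [0.2,0.6,0,0,0,-0.038]
    - [0.226,0.71,0,0,0,-0.038]
    - [0.226,0.71,0,0,0,-0.038]

```text
clock: 16.85
tcp_pos: [0.4037, 0.3314, 0.153]
orientation: [-0.033, -3.141, -0.002]
contact_force: [-0.2, -1.0, 0.3]
grip_width: 0.0855
gripper_force: 0.0
```

Run:
```python
from h import *
np.set_printoptions(precision=4,suppress=True)
fs=shots();np.save("pics/fs.npy",fs,allow_pickle=True)
print(tool()[0],rel([.405,.329,.008],-.025+np.pi/2))
print("placed",top(fs,(.471,-.004,-.085),.042))
cv2.imwrite("pics/p6.png",np.hstack([cv2.resize(f["pixels"][y:y+75,x:x+75,::-1],None,fx=5,fy=5,interpolation=cv2.INTER_CUBIC) for f,x,y in zip(fs,(215,220),(195,185))]))
```

```text
[0.4049 0.328  0.1528] (array([-0.001,  0.004,  0.579]), array([-0.001, -0.   , -0.   ]))
placed [(444, array([ 0.4685, -0.0065, -0.0876,  0.042 ]), np.float64(0.05294117647058824)), (1953, array([ 0.4734, -0.004 , -0.071 ,  0.042 ]), np.float64(0.7320482314789716))]
```

View pics/p6.png

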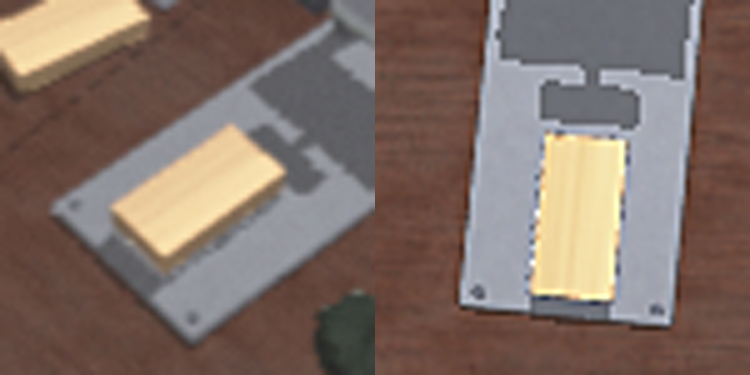

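The blank lies square on the bed, scene crop (200,195) and top crop (580,215); only a thin bright line on its left edge at (537,235) hints at an offset. I'll measure that in the top view.

Run:
```python
from h import *
np.set_printoptions(precision=4,suppress=True)
fs=list(np.load("pics/fs.npy",allow_pickle=True))
for f,b in zip(fs,(0,1)):
    h=hsv(f);uv=proj(f,[.47,-.004,.042])[0]
    for t,s in((205,0),(195,30),(172,30),(172,50)):
        m=comp((h[...,2]>t)&(h[...,1]>=s)&((h[...,0]<40)|(s==0)),uv)
        print(b,t,s,m.sum(),*fit([f],[m],(.11,.056,0),[.471,-.004,-.085,.042]))
f=fs[1];u,v=np.round(proj(f,[.46,-.004,.042])[0]).astype(int);print(f["pixels"][v,u-14:u+15].tolist())
```

```text
0 205 0 409 [ 0.4688 -0.0069 -0.0838  0.042 ] 0.06643655017019032
0 195 30 413 [ 0.4692 -0.0068 -0.0963  0.042 ] 0.06270711674500308
0 172 30 444 [ 0.4685 -0.0065 -0.0876  0.042 ] 0.05294117647058824
0 172 50 433 [ 0.468  -0.0072 -0.088   0.042 ] 0.04868903681565005
1 205 0 529 [ 0.4719 -0.0047 -0.0855  0.042 ] 0.054301493754401575
1 195 30 526 [ 0.4719 -0.005  -0.0825  0.042 ] 0.05250876015805562
1 172 30 532 [ 0.472  -0.0049 -0.086   0.042 ] 0.048179271708683476
1 172 50 526 [ 0.4719 -0.005  -0.0877  0.042 ] 0.05477521807201968
[[162, 165, 178], [163, 166, 177], [161, 165, 173], [165, 166, 178], [160, 165, 179], [155, 163, 186], [241, 212, 171], [245, 219, 157], [241, 216, 159], [241, 215, 159], [239, 213, 155], [243, 219, 164], [244, 223, 167], [239, 213, 155], [242, 218, 161], [244, 222, 168], [244, 223, 167], [245, 226, 171], [244, 224, 167], [245, 225, 170], [245, 230, 174], [249, 236, 178], [231, 193, 141], [156, 164, 184], [165, 167, 180], [163, 167, 179], [164, 167, 178], [165, 167, 178], [163, 166, 179]]
```

Call:
apply_moves:
  rows:
    - [0,0.004,0.15,0,0,0]
    - [0,0.004,0.35,0,0,0]
    - [0,0.004,0.5,0,0,0]
    - [0,0.004,0.575,0,0,0]
    - [0,0.004,0.575,0,0,0]

```text
clock: 17.58
tcp_pos: [0.4046, 0.3273, 0.0081]
orientation: [-0.043, -3.139, 0.005]
contact_force: [-0.6, -0.0, -0.1]
grip_width: 0.0853
gripper_force: 0.0
```

Call:
apply_moves:
  rows:
    - [0,0,0,0,0,0]
    - [0,0,0,0,0,0]
    - [0,0,0,0,0,0]
    - [0,0,0,0,0,0]
    - [0,0,0,0,0,0]
  claw: 0
  newtons: 50

```text
clock: 18.2
tcp_pos: [0.4057, 0.33, 0.0109]
orientation: [0.041, 3.14, 0.002]
contact_force: [0.0, -1.8, 6.6]
grip_width: 0.0544
gripper_force: 52.4
```

Call:
apply_moves:
  rows:
    - [0,0,0,0,0,0]
    - [0,0,-0.1,0,0,0]
    - [0,0,-0.25,0,0,0]
    - [0,0,-0.4,0,0,0]
    - [0,0,-0.6,0,0,0]
  newtons: 60

```text
clock: 18.82
tcp_pos: [0.4043, 0.3292, 0.1608]
orientation: [-0.04, -3.141, 0.001]
contact_force: [1.3, 0.4, -1.1]
grip_width: 0.0537
gripper_force: 64.3
```

Run:
```python
from h import *
print(tool()[0],rel([.4715,-.004,.12],-.085+np.pi/2))
```

```text
[0.40433727 0.32917786 0.16077914] (array([-0.302, -1.325,  0.164]), array([-0.   , -0.   ,  0.038]))
```

Call:
apply_moves:
  rows:
    - [-0.05,-0.2,0,0,0,0]
    - [-0.1,-0.4,0,0,0,0]
    - [-0.15,-0.6,0,0,0,0]
    - [-0.2,-0.8,0,0,0,0]
    - [-0.25,-1.0,0,0,0,0]

```text
clock: 19.45
tcp_pos: [0.4613, 0.0766, 0.1603]
orientation: [0.04, 3.14, 0.001]
contact_force: [0.8, 0.4, -1.7]
grip_width: 0.0539
gripper_force: 64.3
```

Call:
apply_moves:
  rows:
    - [-0.025,-0.2,0.0,0,0,0.038]
    - [-0.05,-0.325,0.1,0,0,0.038]
    - [-0.05,-0.325,0.15,0,0,0.038]
    - [-0.05,-0.325,0.15,0,0,0.038]
    - [-0.05,-0.325,0.15,0,0,0.038]

```text
clock: 20.08
tcp_pos: [0.4718, -0.002, 0.1224]
orientation: [0.13, 3.138, 0.001]
contact_force: [0.1, 0.4, -0.6]
grip_width: 0.054
gripper_force: 64.3
```

Run:
```python
from h import *
print(tool()[0],r.get_obs()["grip_width"],rel([.4708,-.0035,.0525],-.085+np.pi/2))
```

```text
[ 0.47183123 -0.0019866   0.12243133] 0.053995450149033716 (array([ 0.004, -0.007,  0.28 ]), array([0.   , 0.001, 0.001]))
```

Call:
apply_moves:
  rows:
    - [0.004,-0.006,0.1,0,0,0]
    - [0.004,-0.006,0.2,0,0,0]
    - [0.004,-0.006,0.25,0,0,0]
    - [0.004,-0.006,0.27,0,0,0]
    - [0.004,-0.006,0.27,0,0,0]

```text
clock: 20.7
tcp_pos: [0.4706, -0.0044, 0.0546]
orientation: [0.133, 3.138, 0.0]
contact_force: [0.1, -1.1, -0.8]
grip_width: 0.0537
gripper_force: 64.3
```

Run:
```python
from h import *
for i in range(4):
    o=r.get_obs();print(tool()[0],o["contact_force"],o["grip_width"],rel([.4708,-.0035,.0525],-.085+np.pi/2));r.grab_frame("top")
```

```text
[ 0.47064147 -0.00440349  0.05459839] [ 0.14639071 -1.06852179 -0.79537644] 0.05366445201937085 (array([-0.   ,  0.004,  0.008]), array([0., 0., 0.]))
[ 0.47081083 -0.00450934  0.05483091] [ 0.0163008  -0.65420209 -1.01307945] 0.0541331578001899 (array([0.   , 0.004, 0.009]), array([0.   , 0.001, 0.   ]))
[ 0.47093098 -0.00452886  0.05494349] [ 0.65286756 -1.01820571 -1.1115544 ] 0.05418964550068965 (array([0.001, 0.004, 0.01 ]), array([0.   , 0.001, 0.   ]))
[ 0.47089013 -0.00459889  0.0549469 ] [-0.10888111  1.40707967 -0.54759454] 0.05416271714377162 (array([0.001, 0.004, 0.01 ]), array([0.   , 0.001, 0.   ]))
```

Call:
apply_moves:
  rows:
    - [0,0.004,0,0,0,0]
    - [0,0.004,0.006,0,0,0]
    - [0,0.004,0.01,0,0,0]
    - [0,0.004,0.01,0,0,0]

```text
clock: 21.4
tcp_pos: [0.4706, -0.0036, 0.0529]
orientation: [0.134, 3.138, 0.001]
contact_force: [-4.2, 0.8, 16.3]
grip_width: 0.054
gripper_force: 66.2
```

Call:
apply_moves:
  rows:
    - [0,0,0,0,0,0]
    - [0,0,0,0,0,0]
    - [0,0,0,0,0,0]
  claw: 1

```text
clock: 21.78
tcp_pos: [0.4703, -0.0037, 0.0516]
orientation: [-0.133, -3.139, 0.0]
contact_force: [0.7, -0.4, -0.3]
grip_width: 0.0852
gripper_force: 0.0
```

Run:
```python
from h import *
o=r.get_obs();print(tool()[0],rel([.4708,-.0038,.0375],-.085+np.pi/2))
```

```text
[ 0.47032214 -0.00369803  0.05162156] (array([-0.002, -0.   ,  0.056]), array([-0., -0., -0.]))
```

Call:
apply_moves:
  rows:
    - [0,0,0.05,0,0,0]
    - [0,0,0.094,0,0,0]
    - [0,0,0.094,0,0,0]

```text
clock: 22.15
tcp_pos: [0.4693, -0.0038, 0.0269]
orientation: [-0.133, -3.136, 0.001]
contact_force: [-0.3, -0.2, 0.0]
grip_width: 0.0856
gripper_force: 0.0
```

Call:
apply_moves:
  rows:
    - [0,0,0,0,0,0]
    - [0,0,0,0,0,0]
    - [0,0,0,0,0,0]
    - [0,0,0,0,0,0]
    - [0,0,0,0,0,0]
  claw: 0
  newtons: 25

```text
clock: 22.78
tcp_pos: [0.4706, -0.0038, 0.0285]
orientation: [0.134, 3.138, 0.0]
contact_force: [1.0, -1.7, 2.9]
grip_width: 0.0556
gripper_force: 27.6
```

Call:
apply_moves:
  rows:
    - [0,0,0,0,0,0]
    - [0,0,0,0,0,0]
    - [0,0,0,0,0,0]
  claw: 1

```text
clock: 23.15
tcp_pos: [0.4703, -0.0036, 0.0282]
orientation: [-0.133, -3.139, -0.0]
contact_force: [-0.0, -0.8, 1.2]
grip_width: 0.0851
gripper_force: 0.0
```

Call:
apply_moves:
  rows:
    - [0,0,-0.1,0,0,0]
    - [0,0,-0.3,0,0,0]
    - [0,0.2,-0.55,0,0,0]
    - [-0.05,0.4,-0.55,0,0,0]
    - [-0.1,0.6,-0.55,0,0,0]

```text
clock: 23.78
tcp_pos: [0.5093, 0.1461, 0.1678]
orientation: [0.133, 3.135, 0.003]
contact_force: [1.8, -0.5, 0.5]
grip_width: 0.0855
gripper_force: 0.0
```

```bash
cat >> h.py <<'E'
def wood(fs,p,z):
    for f in fs:
        h=hsv(f);m=comp((h[...,2]>180)&(h[...,1]>=30)&(h[...,0]<40),proj(f,[p[0],p[1],z])[0])
        print("wood",m.sum(),*fit([f],[m],(.11,.056,0),[*p,z]))
E
python3 - <<'E'
from h import *
np.set_printoptions(precision=4,suppress=True)
fs=shots();wood(fs,(.471,-.004,-.085),.064);wood(fs[1:],(.5285,.184,-.23),.022)
print(tool()[0],rel([.527,.1845,.10],-.23+np.pi/2))
cv2.imwrite("pics/p7.png",np.hstack([cv2.resize(f["pixels"][y:y+75,x:x+75,::-1],None,fx=5,fy=5,interpolation=cv2.INTER_CUBIC) for f,x,y in zip(fs,(215,220),(195,185))]))
E
```

```text
wood 440 [ 0.4679 -0.005  -0.091   0.064 ] 0.049090909090909095
wood 548 [ 0.4707 -0.0035 -0.0745  0.064 ] 0.05133104336625161
wood 548 [ 0.5285  0.184  -0.38    0.022 ] 1.0
[0.5092 0.1509 0.1664] (array([-0.06 ,  0.138,  0.266]), array([0.003, 0.001, 0.098]))
```

View pics/p7.png

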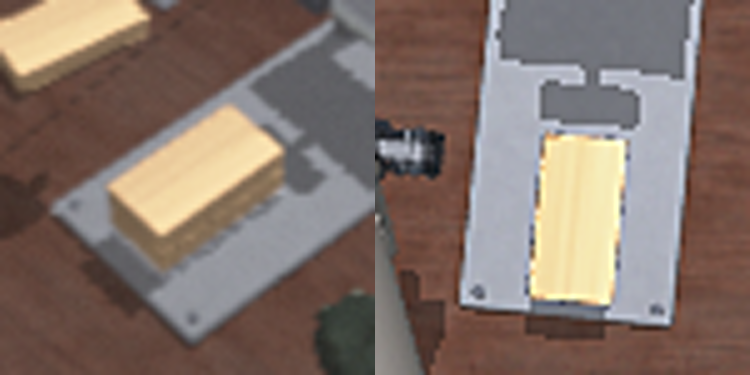

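Two blanks are stacked neatly: scene crop (200,185), top crop (580,220), with edges in line. The second sits about 1 mm towards the robot, which is small.

Call:
apply_moves:
  rows:
    - [-0.03,0.07,0.1,0,0,0.05]
    - [-0.06,0.138,0.26,0,0,0.098]
    - [-0.06,0.138,0.26,0,0,0.098]
    - [-0.06,0.138,0.26,0,0,0.098]

```text
clock: 24.38
tcp_pos: [0.5259, 0.1758, 0.1013]
orientation: [-0.374, -3.119, 0.001]
contact_force: [-0.1, 0.1, 0.0]
grip_width: 0.0853
gripper_force: 0.0
```

Run:
```python
from h import *
print(tool()[0],rel([.527,.1845,.008],-.231+np.pi/2))
```

```text
[0.5259257  0.17582355 0.10129311] (array([0.004, 0.035, 0.373]), array([-0.   ,  0.   , -0.005]))
```

Call:
apply_moves:
  rows:
    - [0.004,0.035,0.1,0,0,-0.005]
    - [0.004,0.035,0.25,0,0,-0.005]
    - [0.004,0.035,0.35,0,0,-0.005]
    - [0.004,0.035,0.373,0,0,-0.005]
    - [0.004,0.035,0.373,0,0,-0.005]

```text
clock: 25.0
tcp_pos: [0.5278, 0.1852, 0.0087]
orientation: [0.363, 3.119, 0.001]
contact_force: [-0.9, -0.6, 0.8]
grip_width: 0.0856
gripper_force: 0.0
```

Call:
apply_moves:
  rows:
    - [0,0,0,0,0,0]
    - [0,0,0,0,0,0]
    - [0,0,0,0,0,0]
    - [0,0,0,0,0,0]
    - [0,0,0,0,0,0]
  claw: 0
  newtons: 50

```text
clock: 25.62
tcp_pos: [0.5279, 0.1858, 0.009]
orientation: [0.362, 3.119, 0.002]
contact_force: [-1.7, 0.1, 7.7]
grip_width: 0.0546
gripper_force: 52.1
```

Call:
apply_moves:
  rows:
    - [0,0,0,0,0,0]
    - [0,0,-0.1,0,0,0]
    - [0,0,-0.25,0,0,0]
    - [0,0,-0.4,0,0,0]
    - [0,0,-0.6,0,0,0]
  newtons: 60

```text
clock: 26.25
tcp_pos: [0.5262, 0.1852, 0.1585]
orientation: [-0.362, -3.119, 0.001]
contact_force: [1.2, 1.2, -0.7]
grip_width: 0.0543
gripper_force: 64.8
```

Run:
```python
from h import *
print(tool()[0],rel([.471,-.004,.145],-.085+np.pi/2))
```

```text
[0.52615096 0.18517682 0.15850841] (array([ 0.041, -0.787,  0.055]), array([-0.001, -0.001, -0.093]))
```

Call:
apply_moves:
  rows:
    - [0.01,-0.2,0,0,0,-0.03]
    - [0.02,-0.4,0,0,0,-0.06]
    - [0.03,-0.6,0,0,0,-0.093]
    - [0.039,-0.787,0.055,0,0,-0.093]
    - [0.039,-0.787,0.055,0,0,-0.093]

```text
clock: 26.88
tcp_pos: [0.4702, -0.0078, 0.1434]
orientation: [-0.144, -3.136, 0.002]
contact_force: [0.6, 1.3, -0.5]
grip_width: 0.0541
gripper_force: 64.8
```

Call:
apply_moves:
  rows:
    - [0,0,0,0,0,0]
    - [0,0,0,0,0,0]

```text
clock: 27.12
tcp_pos: [0.4731, -0.0024, 0.1442]
orientation: [0.13, 3.138, 0.001]
contact_force: [0.1, 0.3, -0.9]
grip_width: 0.0541
gripper_force: 64.8
```

Run:
```python
from h import *
print(tool()[0],r.get_obs()["grip_width"],rel([.4715,-.0038,.0755],-.085+np.pi/2))
```

```text
[ 0.47312237 -0.00238628  0.14415809] 0.05407672630309639 (array([ 0.006, -0.006,  0.275]), array([0.   , 0.001, 0.001]))
```

Call:
apply_moves:
  rows:
    - [0.006,-0.004,0.1,0,0,0]
    - [0.006,-0.004,0.2,0,0,0]
    - [0.006,-0.004,0.25,0,0,0]
    - [0.006,-0.004,0.262,0,0,0]
    - [0.006,-0.004,0.262,0,0,0]

```text
clock: 27.75
tcp_pos: [0.4714, -0.0044, 0.0787]
orientation: [0.133, 3.138, 0.0]
contact_force: [-0.6, -0.2, -0.8]
grip_width: 0.0542
gripper_force: 64.8
```

Run:
```python
from h import *
for i in range(3):
    o=r.get_obs();print(o["contact_force"][2],o["grip_width"]);r.grab_frame("top")
print(tool()[0],rel([.4715,-.0038,.0755],-.085+np.pi/2))
```

```text
-0.8307314100323584 0.05423165845624921
-0.6457921236250292 0.05428996355229239
-1.0350938103324605 0.0539738058513337
[ 0.471481   -0.00457714  0.07896502] (array([0.   , 0.003, 0.014]), array([ 0.   ,  0.001, -0.   ]))
```

Call:
apply_moves:
  rows:
    - [0,0.003,0.005,0,0,0]
    - [0,0.003,0.01,0,0,0]
    - [0,0.003,0.013,0,0,0]
    - [0,0.003,0.013,0,0,0]

```text
clock: 28.4
tcp_pos: [0.4709, -0.0039, 0.0749]
orientation: [-0.133, -3.139, 0.0]
contact_force: [-0.2, -0.0, -1.6]
grip_width: 0.054
gripper_force: 64.8
```

Call:
apply_moves:
  rows:
    - [0,0,0,0,0,0]
    - [0,0,0,0,0,0]
    - [0,0,0,0,0,0]
  claw: 1

```text
clock: 28.78
tcp_pos: [0.4711, -0.0039, 0.0751]
orientation: [0.133, 3.139, 0.0]
contact_force: [1.0, 0.4, 1.2]
grip_width: 0.0855
gripper_force: 0.0
```

Call:
apply_moves:
  rows:
    - [0,0,0.05,0,0,0]
    - [0,0,0.1,0,0,0]
    - [0,0,0.1,0,0,0]

```text
clock: 29.15
tcp_pos: [0.4698, -0.004, 0.0486]
orientation: [-0.133, -3.136, 0.001]
contact_force: [-0.0, -0.4, -0.2]
grip_width: 0.0851
gripper_force: 0.0
```

Call:
apply_moves:
  rows:
    - [0,0,0,0,0,0]
    - [0,0,0,0,0,0]
    - [0,0,0,0,0,0]
    - [0,0,0,0,0,0]
    - [0,0,0,0,0,0]
  claw: 0
  newtons: 25

```text
clock: 29.78
tcp_pos: [0.4712, -0.0038, 0.0503]
orientation: [0.133, 3.138, 0.0]
contact_force: [0.3, 0.7, 2.7]
grip_width: 0.0557
gripper_force: 27.6
```

Call:
apply_moves:
  rows:
    - [0,0,0,0,0,0]
    - [0,0,0,0,0,0]
    - [0,0,0,0,0,0]
  claw: 1

```text
clock: 30.15
tcp_pos: [0.4709, -0.0039, 0.05]
orientation: [-0.133, -3.139, 0.0]
contact_force: [0.3, -0.2, 0.7]
grip_width: 0.0854
gripper_force: 0.0
```

Call:
apply_moves:
  rows:
    - [0,0,-0.1,0,0,0]
    - [0,0,-0.3,0,0,0]
    - [0,0.2,-0.45,0,0,0]
    - [-0.15,0.4,-0.45,0,0,0]
    - [-0.3,0.6,-0.45,0,0,0]

```text
clock: 30.78
tcp_pos: [0.5596, 0.1408, 0.1636]
orientation: [0.133, 3.137, 0.002]
contact_force: [0.3, -1.1, -0.3]
grip_width: 0.0856
gripper_force: 0.0
```

Run:
```python
from h import *
np.set_printoptions(precision=4,suppress=True)
fs=shots();wood(fs,(.471,-.004,-.085),.086)
print(top(fs,(.655,.186,.09),.012,close=1))
print(tool()[0],rel([.655,.186,.10],.095+np.pi/2))
cv2.imwrite("pics/p8.png",np.hstack([cv2.resize(f["pixels"][y:y+75,x:x+75,::-1],None,fx=5,fy=5,interpolation=cv2.INTER_CUBIC) for f,x,y in zip(fs,(215,220),(190,180))]))
```

```text
wood 446 [ 0.4685 -0.0056 -0.0868  0.086 ] 0.0490371933526774
wood 571 [ 0.4719 -0.0038 -0.0894  0.086 ] 0.05070567631606057
[(296, array([0.6528, 0.1842, 0.0738, 0.012 ]), np.float64(0.07344992050874403)), (71, array([0.6566, 0.1885, 0.0903, 0.012 ]), np.float64(2.40027616680475))]
[0.5615 0.1464 0.1627] (array([-0.36 ,  0.186,  0.253]), array([ 0.002,  0.002, -0.11 ]))
```

View pics/p8.png

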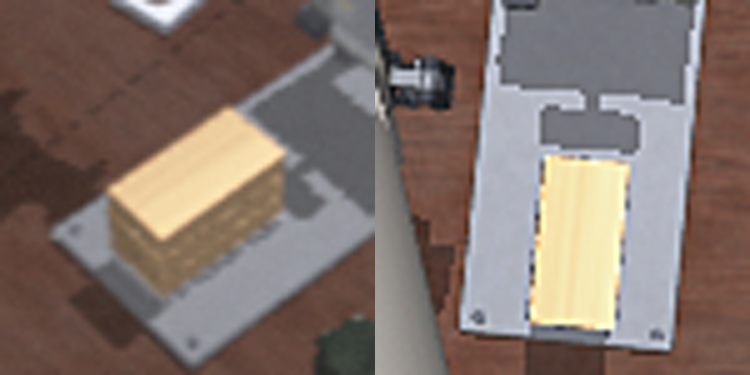

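The third blank is flush on the stack: scene crop (200,195), top crop (580,240). Next is the pattern plate.

Call:
apply_moves:
  rows:
    - [-0.15,0.08,0,0,0,-0.05]
    - [-0.36,0.186,0.1,0,0,-0.11]
    - [-0.36,0.186,0.25,0,0,-0.11]
    - [-0.36,0.186,0.25,0,0,-0.11]
    - [-0.36,0.186,0.25,0,0,-0.11]

```text
clock: 31.5
tcp_pos: [0.652, 0.1773, 0.101]
orientation: [-0.137, 3.138, -0.0]
contact_force: [0.9, 0.3, -0.3]
grip_width: 0.0855
gripper_force: 0.0
```

Run:
```python
from h import *
print(tool()[0],rel([.655,.186,.001],.093+np.pi/2))
```

```text
[0.65198012 0.1772794  0.10102993] (array([-0.015,  0.034,  0.4  ]), array([-0.   ,  0.   , -0.004]))
```

Call:
apply_moves:
  rows:
    - [-0.015,0.034,0.1,0,0,-0.004]
    - [-0.015,0.034,0.25,0,0,-0.004]
    - [-0.015,0.034,0.36,0,0,-0.004]
    - [-0.015,0.034,0.392,0,0,-0.004]
    - [-0.015,0.034,0.392,0,0,-0.004]

```text
clock: 32.12
tcp_pos: [0.6557, 0.1867, 0.0035]
orientation: [-0.147, 3.137, 0.001]
contact_force: [-0.1, 0.4, 0.1]
grip_width: 0.0853
gripper_force: 0.0
```

Run:
```python
from h import *
r.grab_frame("top");print(tool()[0],r.get_obs()["contact_force"],rel([.655,.186,.001],.093+np.pi/2))
```

```text
[0.65611913 0.18689813 0.00395409] [ 0.03486512 -0.07095948 -0.65886346] (array([ 0.005, -0.003,  0.012]), array([0.   , 0.002, 0.001]))
```

Call:
apply_moves:
  rows:
    - [0.004,-0.003,0.01,0,0,0]
    - [0.004,-0.003,0.01,0,0,0]

```text
clock: 32.42
tcp_pos: [0.6544, 0.1858, 0.0003]
orientation: [-0.148, 3.137, 0.0]
contact_force: [0.1, 0.3, 0.6]
grip_width: 0.0851
gripper_force: 0.0
```

Call:
apply_moves:
  rows:
    - [0,0,0,0,0,0]
    - [0,0,0,0,0,0]
    - [0,0,0,0,0,0]
    - [0,0,0,0,0,0]
    - [0,0,0,0,0,0]
  claw: 0
  newtons: 50

```text
clock: 33.05
tcp_pos: [0.6545, 0.1859, 0.0001]
orientation: [-0.148, 3.137, 0.0]
contact_force: [-1.2, 0.4, 5.4]
grip_width: 0.0545
gripper_force: 53.5
```

Call:
apply_moves:
  rows:
    - [0,0,0,0,0,0]
    - [0,0,-0.05,0,0,0]
    - [0,0,-0.2,0,0,0]
    - [0,0,-0.4,0,0,0]
    - [0,0,-0.66,0,0,0]
  newtons: 60

```text
clock: 33.67
tcp_pos: [0.6528, 0.1855, 0.1625]
orientation: [0.148, -3.135, 0.001]
contact_force: [0.8, -0.6, -1.5]
grip_width: 0.0539
gripper_force: 64.0
```

Run:
```python
from h import *
print(tool()[0],r.get_obs()["grip_width"],rel([.4715,-.004,.165],-.085+np.pi/2))
fs=shots()
cv2.imwrite("pics/p9.png",cv2.resize(fs[0]["pixels"][120:260,180:340,::-1],None,fx=3.5,fy=3.5,interpolation=cv2.INTER_CUBIC))
```

```text
[0.65280836 0.1855093  0.16254985] 0.053870883302967125 (array([ 0.793, -0.686, -0.007]), array([-0.001, -0.002,  0.114]))
```

View pics/p9.png

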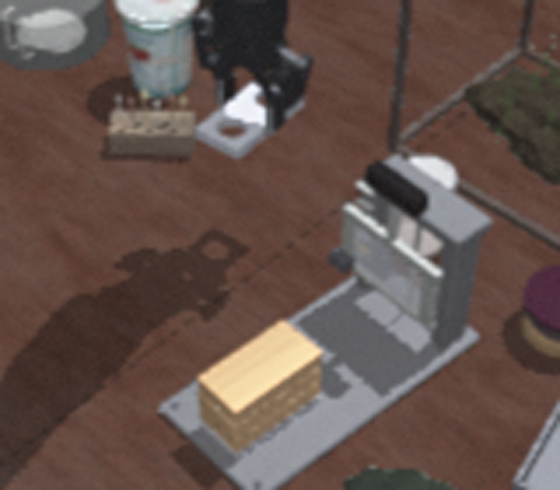

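The plate is held level above the table at crop (245,115), and the three-blank stack is clean at (262,380).

Call:
apply_moves:
  rows:
    - [0.2,-0.1,0,0,0,0.03]
    - [0.35,-0.25,0,0,0,0.06]
    - [0.5,-0.4,0,0,0,0.09]
    - [0.65,-0.55,0,0,0,0.114]
    - [0.794,-0.686,0,0,0,0.114]

```text
clock: 34.4
tcp_pos: [0.4709, -0.0051, 0.1619]
orientation: [-0.135, -3.138, 0.0]
contact_force: [0.2, -1.1, -2.2]
grip_width: 0.0539
gripper_force: 64.1
```

Call:
apply_moves:
  rows:
    - [0,0,0,0,0,0]
    - [0,0,0,0,0,0]
    - [0,0,0,0,0,0]

```text
clock: 34.78
tcp_pos: [0.4735, -0.0024, 0.1621]
orientation: [0.13, 3.138, 0.001]
contact_force: [0.8, 0.5, -1.1]
grip_width: 0.0542
gripper_force: 64.1
```

Run:
```python
from h import *
print(tool()[0],r.get_obs()["grip_width"],rel([.471,-.0038,.088],-.085+np.pi/2))
```

```text
[ 0.47345942 -0.00239039  0.16209011] 0.05417267001743367 (array([ 0.01 , -0.007,  0.296]), array([0.   , 0.   , 0.001]))
```

Call:
apply_moves:
  rows:
    - [0.009,-0.003,0.1,0,0,0]
    - [0.009,-0.003,0.2,0,0,0]
    - [0.009,-0.003,0.27,0,0,0]
    - [0.009,-0.003,0.286,0,0,0]
    - [0.009,-0.003,0.286,0,0,0]

```text
clock: 35.4
tcp_pos: [0.4707, -0.0036, 0.0906]
orientation: [0.132, 3.139, 0.0]
contact_force: [-0.5, 0.5, -0.8]
grip_width: 0.0537
gripper_force: 64.0
```

Run:
```python
from h import *
for i in range(3):
    o=r.get_obs();print(o["contact_force"][2],o["grip_width"]);r.grab_frame("top")
print(tool()[0],rel([.471,-.0038,.0868],-.085+np.pi/2))
```

```text
-0.8268944504157237 0.053684925770502503
-2.0235779836143872 0.054218999979477045
-0.3867711169707364 0.0541528341101379
[ 0.47095447 -0.00395417  0.09119794] (array([-0.   ,  0.001,  0.018]), array([0.   , 0.001, 0.   ]))
```

Call:
apply_moves:
  rows:
    - [0,0.001,0.006,0,0,0]
    - [0,0.001,0.012,0,0,0]
    - [0,0.001,0.017,0,0,0]
    - [0,0.001,0.017,0,0,0]

```text
clock: 36.05
tcp_pos: [0.4702, -0.0039, 0.0862]
orientation: [-0.133, -3.139, -0.0]
contact_force: [-0.2, -1.1, -1.4]
grip_width: 0.0544
gripper_force: 64.1
```

Call:
apply_moves:
  rows:
    - [0,0,0,0,0,0]
    - [0,0,0,0,0,0]
    - [0,0,0,0,0,0]
  claw: 1

```text
clock: 36.42
tcp_pos: [0.4704, -0.0039, 0.0864]
orientation: [0.133, 3.139, 0.0]
contact_force: [0.1, 0.2, -0.6]
grip_width: 0.0854
gripper_force: 0.0
```

Call:
apply_moves:
  rows:
    - [0,0,-0.1,0,0,0]
    - [0,0,-0.3,0,0,0]
    - [0,0.2,-0.5,0,0,0]
    - [-0.05,0.4,-0.55,0,0,0]
    - [-0.1,0.65,-0.55,0,0,0]

```text
clock: 37.05
tcp_pos: [0.5103, 0.1562, 0.2263]
orientation: [0.136, 3.134, 0.003]
contact_force: [1.1, -0.3, 0.4]
grip_width: 0.0854
gripper_force: 0.0
```

Run:
```python
from h import *
np.set_printoptions(precision=4,suppress=True)
fs=shots();print(tool())
for t in(205,225): print(top(fs,(.471,-.004,-.085),.098,t=t,close=1))
L=[r.landmark_of(f,"guard_handle")[0] for f in fs];print(L,tri(fs,[l["point"] for l in L]))
for f in fs:
    h=hsv(f);P=proj(f,[.6415,-.015,.219])[0];m=comp(h[...,2]<70,P);ys,xs=np.nonzero(m)
    print(P,m.sum(),xs.mean(),ys.mean(),cv2.minAreaRect(np.c_[xs,ys].astype(np.float32)))
    np.save("pics/hm%d.npy"%f["shot"],m)
cv2.imwrite("pics/p10.png",np.hstack([cv2.resize(f["pixels"][y:y+100,x:x+100,::-1],None,fx=4,fy=4,interpolation=cv2.INTER_CUBIC) for f,x,y in zip(fs,(225,220),(150,155))]))
```

```text
(array([0.5094, 0.163 , 0.2244]), Rotation.from_matrix(array([[-0.9972,  0.0749,  0.0021],
                            [ 0.0749,  0.9972,  0.004 ],
                            [-0.0017,  0.0042, -1.    ]])))
[(440, array([ 0.4697, -0.0049, -0.0948,  0.098 ]), np.float64(0.04933155080213904)), (617, array([ 0.4727, -0.0045, -0.0833,  0.098 ]), np.float64(0.04768169828709442))]
[(433, array([ 0.4697, -0.0052, -0.0895,  0.098 ]), np.float64(0.05224833582393697)), (602, array([ 0.4725, -0.0039, -0.0897,  0.098 ]), np.float64(0.04274640088593577))]
[{'point': [293.7, 171.6], 'conf': 0.85}, {'point': [265.4, 172.1], 'conf': 0.57}] (array([ 0.64  , -0.0157,  0.2111]), np.float64(1.4367023825299157))
[292.5699 169.6402] 150 292.58666666666664 173.76666666666668 ((292.4615478515625, 173.8076934814453), (19.969207763671875, 8.043152809143066), 33.690067291259766)
[266.264  170.2942] 110 269.96363636363634 171.64545454545456 ((271.28277587890625, 171.10690307617188), (30.975967407226562, 8.4706392288208), 4.763641834259033)
```

View pics/p10.png

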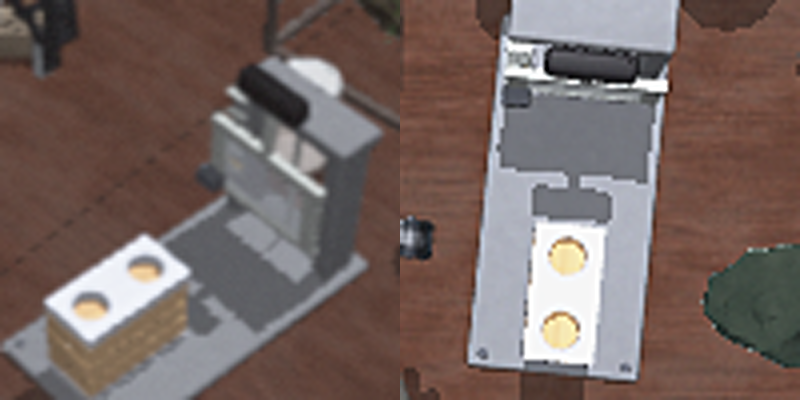

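The plate is flush on the stack: scene crop (117,275), top crop (563,292), within 1 mm of the bed in both views. The black handle is at scene crop (273,93) and top crop (592,64). The order is right, so the guard comes next: 20 + 3·22 + 12 = 98 mm needs the edge at 106 mm, which is notch 0.044.

Run:
```python
from h import *
print(r.get_obs()["joints"].round(2),rel([.640,-.0178,.27],-.085))
```

```text
[-0.52  0.25  0.13  1.91 -0.04  0.98  1.11] (array([-0.582, -0.649, -0.186]), array([ 0.   , -0.001, -0.998]))
```

Call:
apply_moves:
  rows:
    - [0,0,-0.1,0,0,0.11]
    - [0,0,-0.2,0,0,0.22]
    - [0,0,-0.2,0,0,0.33]
    - [0,0,-0.2,0,0,0.44]
    - [0,0,-0.2,0,0,0.55]

```text
clock: 37.88
tcp_pos: [0.5083, 0.1524, 0.2735]
orientation: [-1.447, -2.788, 0.001]
contact_force: [0.7, 0.1, -0.6]
grip_width: 0.0853
gripper_force: 0.0
```

Call:
apply_moves:
  rows:
    - [0,0,0,0,0,0.11]
    - [0,0,0,0,0,0.22]
    - [0,0,0,0,0,0.33]
    - [0,0,0,0,0,0.44]
    - [0,0,0,0,0,0.44]

```text
clock: 38.5
tcp_pos: [0.5083, 0.1528, 0.2735]
orientation: [-2.298, -2.142, 0.002]
contact_force: [-0.1, -0.0, 0.5]
grip_width: 0.0851
gripper_force: 0.0
```

Run:
```python
from h import *
print(r.get_obs()["joints"].round(2),tool()[0],rel([.640,-.0178,.265],-.085))
```

```text
[-0.7   0.2   0.34  1.87 -0.07  1.09 -0.4 ] [0.50832033 0.15283849 0.27351156] (array([-0.644,  0.573,  0.034]), array([-0.   ,  0.   ,  0.009]))
```

Call:
apply_moves:
  rows:
    - [-0.16,0.15,0,0,0,0.009]
    - [-0.32,0.3,0,0,0,0.009]
    - [-0.48,0.45,0,0,0,0.009]
    - [-0.644,0.573,0.03,0,0,0.009]
    - [-0.644,0.573,0.03,0,0,0.009]
  claw: 0.75

```text
clock: 39.12
tcp_pos: [0.6406, -0.0225, 0.2654]
orientation: [2.316, 2.12, -0.005]
contact_force: [-0.2, 0.0, -0.3]
grip_width: 0.0644
gripper_force: 0.0
```

Call:
apply_moves:
  rows:
    - [0,0,0,0,0,0]
    - [0,0,0,0,0,0]

```text
clock: 39.38
tcp_pos: [0.6399, -0.0143, 0.2663]
orientation: [-2.308, -2.13, -0.001]
contact_force: [0.1, 0.2, -0.1]
grip_width: 0.0642
gripper_force: 0.0
```

Run:
```python
from h import *
fs=shots()
print(tool()[0],rel([.640,-.0178,.193],-.085))
cv2.imwrite("pics/p11.png",cv2.resize(fs[0]["pixels"][110:230,230:350,::-1],None,fx=4,fy=4,interpolation=cv2.INTER_CUBIC))
```

```text
[ 0.64007645 -0.01437119  0.26651892] (array([-0.014,  0.001,  0.294]), array([ 0.   , -0.001,  0.003]))
```

View pics/p11.png

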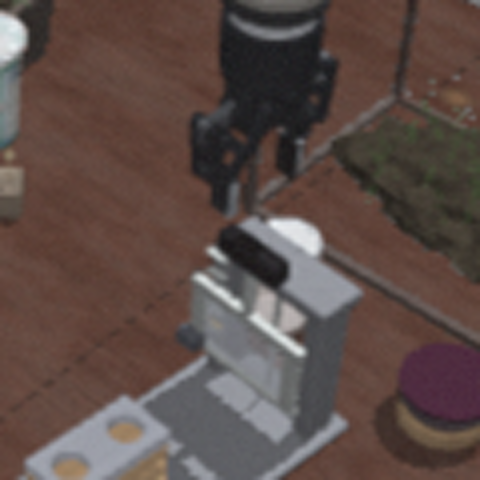

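The fingers hang open over the handle: tips at crop (228,200) and (290,170), black bar below at (253,255). The plate and stack at (97,450) are undisturbed.

Call:
apply_moves:
  rows:
    - [-0.013,0.001,0.06,0,0,0.003]
    - [-0.013,0.001,0.12,0,0,0.003]
    - [-0.013,0.001,0.16,0,0,0.003]
    - [-0.013,0.001,0.19,0,0,0.003]

```text
clock: 39.98
tcp_pos: [0.6401, -0.0189, 0.2176]
orientation: [-2.316, -2.121, 0.001]
contact_force: [-0.1, 0.8, 0.8]
grip_width: 0.0637
gripper_force: 0.0
```

Call:
apply_moves:
  rows:
    - [0,0,0.03,0,0,0]
    - [0,0,0.06,0,0,0]
    - [0,0,0.09,0,0,0]
    - [0,0,0.1,0,0,0]
    - [0,0,0.1,0,0,0]

```text
clock: 40.6
tcp_pos: [0.6403, -0.019, 0.1936]
orientation: [-2.317, -2.121, 0.0]
contact_force: [-0.0, 0.2, 0.6]
grip_width: 0.0642
gripper_force: 0.0
```

Call:
apply_moves:
  rows:
    - [0,0,0,0,0,0]
    - [0,0,0,0,0,0]
    - [0,0,0,0,0,0]
    - [0,0,0,0,0,0]
    - [0,0,0,0,0,0]
  claw: 0
  newtons: 30

```text
clock: 41.22
tcp_pos: [0.6389, -0.0189, 0.1941]
orientation: [-2.315, -2.12, 0.003]
contact_force: [-5.9, 0.5, 6.1]
grip_width: 0.0216
gripper_force: 31.1
```

Run:
```python
from h import *
for i in range(3):
    o=r.get_obs();print(tool()[0],o["contact_force"],o["grip_width"],o["gripper_force"],o["moment"]);r.grab_frame("top")
```

```text
[ 0.63891415 -0.01891536  0.19408395] [-5.87883924  0.52530265  6.10571052] 0.021590057423418636 31.05810821056366 [ 0.13668026  1.27503482 -0.03399249]
[ 0.63895873 -0.0189037   0.19412209] [-7.07081681  0.92209916  5.5112137 ] 0.021436681581002672 31.058467626571655 [ 0.08189016  1.25056372 -0.00841857]
[ 0.63897009 -0.01890557  0.19413955] [-5.89157687  1.04999739  4.87871897] 0.021369498924041552 31.057811379432678 [ 0.10808373  1.34095157 -0.020095  ]
```

Call:
apply_moves:
  rows:
    - [0,0,0,0,0,0]
    - [0,0,0,0,0,0]
    - [0,0,-0.04,0,0,0]
    - [0,0,-0.08,0,0,0]
    - [0,0,-0.12,0,0,0]
  newtons: 60

```text
clock: 42.0
tcp_pos: [0.6389, -0.0189, 0.2237]
orientation: [-2.315, -2.12, 0.004]
contact_force: [-4.1, 0.6, -11.4]
grip_width: 0.0209
gripper_force: 64.4
```

Call:
apply_moves:
  rows:
    - [0,0,-0.02,0,0,0]
    - [0,0,-0.04,0,0,0]
    - [0,0,-0.05,0,0,0]
    - [0,0,-0.05,0,0,0]
    - [0,0,-0.05,0,0,0]

```text
clock: 42.62
tcp_pos: [0.639, -0.0189, 0.2369]
orientation: [-2.315, -2.12, 0.003]
contact_force: [-9.4, 1.7, -1.9]
grip_width: 0.0207
gripper_force: 65.7
```

Run:
```python
from h import *
fs=shots()
L=[r.landmark_of(f,"guard_handle")[:1] for f in fs];print(L)
for i in range(2):
    o=r.get_obs();print(tool()[0],o["contact_force"],o["grip_width"],o["gripper_force"]);r.grab_frame("top")
```

```text
[[{'point': [292.8, 165.3], 'conf': 0.87}], []]
[ 0.63895865 -0.01892677  0.23692591] [-8.38102532  1.46500281 -1.91030994] 0.020550483607435152 65.69602489471436
[ 0.6389692  -0.01892219  0.23693222] [-8.93210595  1.37717539 -1.7458645 ] 0.02091051856901194 65.69638967514038
```

Call:
apply_moves:
  rows:
    - [0,0,-0.004,0,0,0]
    - [0,0,-0.008,0,0,0]
    - [0,0,-0.012,0,0,0]
    - [0,0,-0.016,0,0,0]
    - [0,0,-0.016,0,0,0]

```text
clock: 43.55
tcp_pos: [0.639, -0.0189, 0.2407]
orientation: [-2.315, -2.12, 0.003]
contact_force: [-8.9, 1.1, -2.6]
grip_width: 0.0208
gripper_force: 65.4
```

Run:
```python
from h import *
for i in range(2):
    o=r.get_obs();print(tool()[0],o["contact_force"],o["grip_width"],o["gripper_force"]);r.grab_frame("top")
```

```text
[ 0.638955   -0.01890994  0.24074023] [-8.87661443  1.05175745 -2.60693513] 0.02082731057862674 65.4386043548584
[ 0.63897569 -0.01891225  0.24074183] [-8.27071579  0.39774811 -3.36180695] 0.020729884886662116 65.43821811676025
```

Call:
apply_moves:
  rows:
    - [0,0,0.004,0,0,0]
    - [0,0,0.008,0,0,0]
    - [0,0,0.01,0,0,0]
    - [0,0,0.01,0,0,0]

```text
clock: 44.15
tcp_pos: [0.639, -0.0189, 0.2382]
orientation: [-2.315, -2.12, 0.003]
contact_force: [-9.7, 0.5, -3.7]
grip_width: 0.0206
gripper_force: 65.5
```

Call:
apply_moves:
  rows:
    - [0,0,0.002,0,0,0]
    - [0,0,0.002,0,0,0]

```text
clock: 44.4
tcp_pos: [0.639, -0.0189, 0.238]
orientation: [-2.315, -2.12, 0.003]
contact_force: [-9.1, 1.2, -2.1]
grip_width: 0.0207
gripper_force: 65.7
```

Call:
apply_moves:
  rows:
    - [0,0,0.002,0,0,0]
    - [0,0,0.002,0,0,0]

```text
clock: 44.65
tcp_pos: [0.639, -0.0189, 0.2379]
orientation: [-2.315, -2.12, 0.002]
contact_force: [-10.9, 1.2, 1.0]
grip_width: 0.0207
gripper_force: 66.1
```

Call:
apply_moves:
  rows:
    - [0,0,0,0,0,0]
    - [0,0,0,0,0,0]
    - [0,0,0,0,0,0]
    - [0,0,0,0,0,0]
  claw: 0.75

```text
clock: 45.15
tcp_pos: [0.6409, -0.0191, 0.2372]
orientation: [2.317, 2.121, 0.001]
contact_force: [-0.7, -0.6, -0.5]
grip_width: 0.0643
gripper_force: 0.0
```

Call:
apply_moves:
  rows:
    - [0,0,-0.05,0,0,0]
    - [0,0,-0.15,0,0,0]
    - [0,0,-0.28,0,0,0]
    - [0.2,0,-0.28,0,0,0]
    - [0.4,0,-0.28,0,0,0]

```text
clock: 45.78
tcp_pos: [0.6499, 0.081, 0.3086]
orientation: [2.318, 2.118, 0.004]
contact_force: [0.9, 0.6, 0.0]
grip_width: 0.064
gripper_force: 0.0
```

Call:
apply_moves:
  rows:
    - [0.2,0,0,0,0,0]
    - [0.4,0,0,0,0,0]
    - [0.6,0.1,0,0,0,0]
    - [0.8,0.2,0,0,0,0]
    - [0.8,0.2,0,0,0,0]

```text
clock: 46.4
tcp_pos: [0.7165, 0.2816, 0.3052]
orientation: [-2.308, -2.128, 0.0]
contact_force: [0.2, -0.9, 0.5]
grip_width: 0.0637
gripper_force: 0.0
```

Run:
```python
from h import *
np.set_printoptions(precision=4,suppress=True)
print(tool()[0])
fs=shots()
for n in("guard_handle","guard_edge","sanding_block","tray_in"):
    L=[r.landmark_of(f,n)[:1] for f in fs]
    if all(L): print(n,tri(fs,[l[0]["point"] for l in L]),[l[0]["conf"] for l in L])
for t in(205,): print(top(fs,(.471,-.004,-.085),.098,t=t,close=1))
cv2.imwrite("pics/p12.png",np.hstack([cv2.resize(f["pixels"][y:y+150,x:x+170,::-1],None,fx=2.35,fy=2.35,interpolation=cv2.INTER_CUBIC) for f,x,y in zip(fs,(220,210),(140,130))]))
```

```text
[0.7165 0.2816 0.3052]
guard_handle (array([ 0.6337, -0.019 ,  0.2528]), np.float64(0.974456108368031)) [0.7, 0.79]
guard_edge (array([ 0.6394, -0.0222,  0.097 ]), np.float64(1.1217582934290817)) [0.67, 0.6]
sanding_block (array([ 0.6449, -0.3128, -0.0045]), np.float64(0.7648240527504981)) [0.71, 0.79]
tray_in (array([ 0.6457, -0.3069,  0.0048]), np.float64(1.0005183546462035)) [0.55, 0.91]
[(442, array([ 0.4698, -0.0051, -0.0921,  0.098 ]), np.float64(0.04865584242746873)), (609, array([ 0.4722, -0.0044, -0.0795,  0.098 ]), np.float64(0.04325960269165137))]
```

View pics/p12.png

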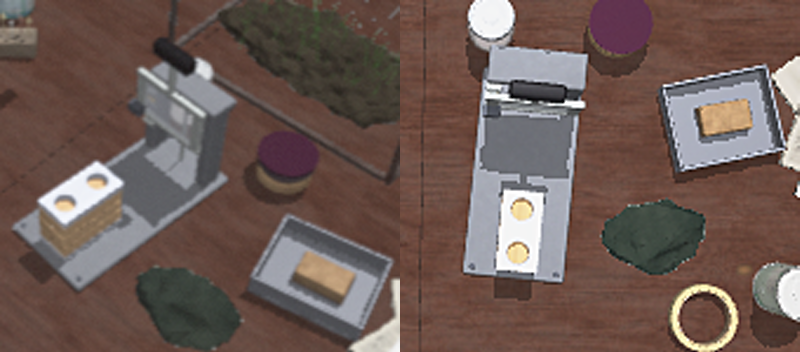

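The guard hangs raised with its handle at about 0.251 m, scene crop (175,55), one notch pair up as intended. The stack and plate are in place at (82,205), and the cork is in the tray at (325,275). The robot touches nothing.

```bash
python3 -c "
from bench import r
print(r.hand_in())"
```

```text
the job is handed in; nothing more can be done
None
```

The job is handed in: the sanding block is in the tray, all three blanks and the pattern plate are stacked to within about 1 mm of the bed's edges, and the guard hangs by its pawl in the 0.044 notch; the hand-in returned no verdict.

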